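# Load and cover a dry bath

### The arm

A 6-joint arm with a two-finger parallel gripper is mounted at the origin on the work surface. World frame = base frame: x ahead of the robot, y to its left, z up, the work surface at z = 0. Lengths are in m, angles in degrees, forces in N, time in s.
With the tool pointing down it reaches from about 0.4 to 0.825 m from the base axis. Payload 7 kg.
Tool frame: the origin (TCP) lies midway between the tips of the shut fingers; the grasp point (between the pads) lies 19 mm behind it; z points along the fingers, y is the line along which they close (so a half turn about z gives the same grasp; the last joint's range is limited). The gripper opens to 88 mm and grips with 3 to 60 N. Pads are 19 mm wide; open, the fingers measure 130 mm over their backs; the gripper's body (78 mm by 193 mm) begins 47 mm behind the grasp point.
Start: joints at [-52.592, 20.546, 0.682, 0, -70.136, -16.507], TCP at [0.241, -0.631, 0.227] pointing down, gripper open.
Joint ranges: [-176.03, 176.03], [-82.01, 121.73], [-58.28, 71.71], [-173.87, 95.51], [-174.79, -0.11], [-173.66, 173.66]. Speed limits (degrees/s): [136.94, 136.94, 172.46, 180, 180, 180].

### API

Orientations are given as [roll, pitch, yaw] about the fixed x, y, z axes, in that order (R = Rz(yaw) Ry(pitch) Rx(roll)).
In Python, from plant import r gives the robot as it stands. The module is installed in compiled form; this text tells all that it offers.
- The arm moves only by the tool play_rows, never from a script. Its argument "rows" is a list of rows, each an object with "slide": the shift along the tool's x, y, z as a fraction of full scale, a list of three; "delta_rot": the turn, a rotation vector about the tool's x, y, z as a fraction of full scale, a list of three; "fingers": the opening, from -1 (shut) to 1 (fully open). In form: [{"slide": [x, y, z], "delta_rot": [rx, ry, rz], "fingers": fingers}, ...]. A call has 1 to 8 rows; each row shifts and turns the commanded pose from where the row before left it, along the tool's axes as they then stand; what a row does not reach is not made up. Full scale, the value 1, is 0.15 m for a shift and 0.08 rad for a turn. A row lasts 1/8 s, in which the tool goes at most 62.5 mm and 10.7 degrees, less where a joint would pass 70% of its speed; a pose out of reach is approached as far as the arm can. A call with a number of a shift or a turn outside -1 to 1 is refused whole. A call with a gripper value outside its range is refused whole. The fingers move at their own pace and stop on an object; "squeeze" is the grip in N (left out, the last holds). Time passes only in rows, so rows that do not move let the fingers close. It gives the time, the measured TCP pose, the force, the opening and the grip force at its end, in the units of the state.
- r.get_state(): the state, without advancing time (a new reading comes with each control period).
- r.capture(name): name is "side" or "top" or "wrist"; returns a dict with "image" (400x640x3 uint8, blue, green, red), "fx", "fy", "cx", "cy" (pixels), "R" (3x3) and "t" (3): a world point X has camera coordinates R X + t; the wrist camera has in their place "T_tool_cam" (4x4, takes a point from camera to tool coordinates, whose origin is the TCP and whose axes are the flange's). Camera axes: x right, y down, z forward; pixel columns grow to the right and rows downward; lengths in m; the calibration is good to about 2 mm. The wrist camera is an equidistant fisheye: a pixel r from the principal point sees the ray r / f radians off the axis. A picture is of the moment at which its call begins: read the wrist's pose just before it. There is no depth.
- r.close_job(): hands the job in; it is judged then, once.
The state is a dict: "time_s": time; "joints": joint angles; "qd": joint speeds; "joint_torque": joint torques, N m; "tcp_pos": TCP position; "eef_rot": TCP orientation; "contact_force": force on the tool from outside, world axes, zero at the start; "moment": the same for the moment, N m; "gripper_width": finger opening in m; "gripper_force": force on a finger pad.
Only numpy, scipy, OpenCV 4.12 (cv2) and the standard library are available. Lean on these libraries where they do the work, as an engineer would, in place of code of your own. Each camera call takes 0.05 s, during which the arm holds its last target. There are 200 camera calls.

### The job

Set up the dry bath for a run: plug every aluminium heating block that is on the bench fully home into a bay of its own, then set the two clear blue hoods over the raised rims of the two chambers so that each sits down on its rim, level all round. With both hoods on, press the green start key, and leave the rest of the bench as it is.

Things in the scene. Friction and masses are not known exactly. Their poses are not given: they have to be found in the camera images.
- bath: Fixed white two-chamber dry bath (block heater), 200 mm deep (its x) by 300 mm wide (its y), flat deck 85 mm above the bench. Origin: centre of its underside; z up; x points away from its control strip (the strip lies along its -x edge), y along the row of bays. Its place and yaw vary (up to about 0.2 rad).
- start (a joint): Round green spring start key, 26 mm across, in a small black housing on the control strip of the deck: 0 = up, 0.006 m = fully down, which takes about 5 N; it springs back. Press it straight down past 4 mm.
- start_top (a point): Centre of the top face of the green start key (key up), at bath x -73 mm, y -90 mm.
- bay_1 (a point): Centre of the floor of bay 1 (left (+y) chamber, outer), axes as the bath's. The bay is a straight-walled rectangular hole 63 mm (x) by 43 mm (y), 30 mm deep from the deck, for one heating block; the two bays of a chamber are 52 mm apart along y. It lies 30 mm to +x of the bath's middle.
- bay_2 (a point): Centre of the floor of bay 2 (left (+y) chamber, inner), axes as the bath's. The bay is a straight-walled rectangular hole 63 mm (x) by 43 mm (y), 30 mm deep from the deck, for one heating block; the two bays of a chamber are 52 mm apart along y. It lies 30 mm to +x of the bath's middle.
- bay_3 (a point): Centre of the floor of bay 3 (right (-y) chamber, inner), axes as the bath's. The bay is a straight-walled rectangular hole 63 mm (x) by 43 mm (y), 30 mm deep from the deck, for one heating block; the two bays of a chamber are 52 mm apart along y. It lies 30 mm to +x of the bath's middle.
- bay_4 (a point): Centre of the floor of bay 4 (right (-y) chamber, outer), axes as the bath's. The bay is a straight-walled rectangular hole 63 mm (x) by 43 mm (y), 30 mm deep from the deck, for one heating block; the two bays of a chamber are 52 mm apart along y. It lies 30 mm to +x of the bath's middle.
- rim_left (a point): Centre of the left (+y) chamber, at the height of the top of its raised rim, axes as the bath's. The rim is a dark upright collar round the chamber's two bays, 92 mm (x) by 120 mm (y) outside, 4 mm thick, standing 12 mm above the deck.
- rim_right (a point): Centre of the right (-y) chamber, at the height of the top of its raised rim, axes as the bath's. The rim is a dark upright collar round the chamber's two bays, 92 mm (x) by 120 mm (y) outside, 4 mm thick, standing 12 mm above the deck.
- block_1: Loose aluminium heating block, 0.2 to 0.3 kg (may be absent): 60 (its x) by 40 (y) by 45 mm high, lowest 5 mm stepped in 2 mm all round, dark bores in the top; black upright lifting tab amid the top, 14 (x) by 26 (y) mm, from 45 to 73 mm above its underside. Origin: centre of its underside; z up. Fits a bay either way round; when home, underside on the bay floor, block top 15 mm above the deck.
- block_2: Loose aluminium heating block, 0.2 to 0.3 kg (may be absent): 60 (its x) by 40 (y) by 45 mm high, lowest 5 mm stepped in 2 mm all round, dark bores in the top; black upright lifting tab amid the top, 14 (x) by 26 (y) mm, from 45 to 73 mm above its underside. Origin: centre of its underside; z up. Fits a bay either way round; when home, underside on the bay floor, block top 15 mm above the deck.
- block_3: Loose aluminium heating block, 0.2 to 0.3 kg (may be absent): 60 (its x) by 40 (y) by 45 mm high, lowest 5 mm stepped in 2 mm all round, dark bores in the top; black upright lifting tab amid the top, 14 (x) by 26 (y) mm, from 45 to 73 mm above its underside. Origin: centre of its underside; z up. Fits a bay either way round; when home, underside on the bay floor, block top 15 mm above the deck.
- block_4: Loose aluminium heating block, 0.2 to 0.3 kg (may be absent): 60 (its x) by 40 (y) by 45 mm high, lowest 5 mm stepped in 2 mm all round, dark bores in the top; black upright lifting tab amid the top, 14 (x) by 26 (y) mm, from 45 to 73 mm above its underside. Origin: centre of its underside; z up. Fits a bay either way round; when home, underside on the bay floor, block top 15 mm above the deck.
- hood_1: Loose clear-blue hood, 0.22 kg: open-bottomed box 104 (its x) by 132 (y) by 50 mm high; black bar handle amid the roof, 16 (x) by 44 (y) mm, from 50 to 76 mm up. Skirt, 98 by 126 mm inside, goes over a rim; a ledge inside, 10 mm above the lower edge, rests on the rim top all round (lower edge then 2 mm above the deck). Origin: centre of lower edge; z up. Fits either rim, either way round.
- hood_2: Loose clear-blue hood, 0.22 kg: open-bottomed box 104 (its x) by 132 (y) by 50 mm high; black bar handle amid the roof, 16 (x) by 44 (y) mm, from 50 to 76 mm up. Skirt, 98 by 126 mm inside, goes over a rim; a ledge inside, 10 mm above the lower edge, rests on the rim top all round (lower edge then 2 mm above the deck). Origin: centre of lower edge; z up. Fits either rim, either way round.
- tube_rack: Bystander: orange tube rack, 60 x 110 mm, 46 high, loose; origin at the centre of its underside. To be left alone.
- reagent: Bystander: amber jar, 52 mm across, 95 high, blue cap, loose; origin at the centre of its underside. To be left alone.
- buffer: Bystander: white jar, 56 mm across, 100 high, orange cap, loose; origin at the centre of its underside. To be left alone.
- beaker: Bystander: glass beaker, 60 mm across, 70 high, open, loose; origin at the centre of its underside. To be left alone.
- timer: Bystander: white bench timer, 60 x 60 mm, 20 high, loose; origin at the centre of its underside. To be left alone.
- tip_box: Bystander: blue pipette-tip box, 77 x 117 mm, 59 high, clear lid, loose; origin at the centre of its underside. To be left alone.
- marker: Bystander: green marker pen, 130 mm long along its y, 12 thick, loose; origin at the centre of its underside. To be left alone.

How it is judged (in metres and radians):
On the way, in this order (a step that is already met when the one before it is completed fails the run):
1. every heating block present is fully home in a bay (((horizontal distance between block_1 and bay_1 below 0.004 m and z of block_1 in the frame of bay_1 below 0.003 m and angle between block_1's own z axis and vertical below 0.05 rad) or (horizontal distance between block_1 and bay_2 below 0.004 m and z of block_1 in the frame of bay_2 below 0.003 m and angle between block_1's own z axis and vertical below 0.05 rad) or (horizontal distance between block_1 and bay_3 below 0.004 m and z of block_1 in the frame of bay_3 below 0.003 m and angle between block_1's own z axis and vertical below 0.05 rad) or (horizontal distance between block_1 and bay_4 below 0.004 m and z of block_1 in the frame of bay_4 below 0.003 m and angle between block_1's own z axis and vertical below 0.05 rad)) and ((horizontal distance between block_2 and bay_1 below 0.004 m and z of block_2 in the frame of bay_1 below 0.003 m and angle between block_2's own z axis and vertical below 0.05 rad) or (horizontal distance between block_2 and bay_2 below 0.004 m and z of block_2 in the frame of bay_2 below 0.003 m and angle between block_2's own z axis and vertical below 0.05 rad) or (horizontal distance between block_2 and bay_3 below 0.004 m and z of block_2 in the frame of bay_3 below 0.003 m and angle between block_2's own z axis and vertical below 0.05 rad) or (horizontal distance between block_2 and bay_4 below 0.004 m and z of block_2 in the frame of bay_4 below 0.003 m and angle between block_2's own z axis and vertical below 0.05 rad)) and ((horizontal distance between block_3 and bay_1 below 0.004 m and z of block_3 in the frame of bay_1 below 0.003 m and angle between block_3's own z axis and vertical below 0.05 rad) or (horizontal distance between block_3 and bay_2 below 0.004 m and z of block_3 in the frame of bay_2 below 0.003 m and angle between block_3's own z axis and vertical below 0.05 rad) or (horizontal distance between block_3 and bay_3 below 0.004 m and z of block_3 in the frame of bay_3 below 0.003 m and angle between block_3's own z axis and vertical below 0.05 rad) or (horizontal distance between block_3 and bay_4 below 0.004 m and z of block_3 in the frame of bay_4 below 0.003 m and angle between block_3's own z axis and vertical below 0.05 rad)) and ((horizontal distance between block_4 and bay_1 below 0.004 m and z of block_4 in the frame of bay_1 below 0.003 m and angle between block_4's own z axis and vertical below 0.05 rad) or (horizontal distance between block_4 and bay_2 below 0.004 m and z of block_4 in the frame of bay_2 below 0.003 m and angle between block_4's own z axis and vertical below 0.05 rad) or (horizontal distance between block_4 and bay_3 below 0.004 m and z of block_4 in the frame of bay_3 below 0.003 m and angle between block_4's own z axis and vertical below 0.05 rad) or (horizontal distance between block_4 and bay_4 below 0.004 m and z of block_4 in the frame of bay_4 below 0.003 m and angle between block_4's own z axis and vertical below 0.05 rad))), for 0.2 s.
2. both hoods sit seated and level on the rims, one on each chamber, with the blocks still home (all of step 1 and (((horizontal distance between hood_1 and rim_left below 0.006 m and z of hood_1 in the frame of rim_left between -0.0125 and -0.0075 m and angle between hood_1's own z axis and vertical below 0.03 rad) and (horizontal distance between hood_2 and rim_right below 0.006 m and z of hood_2 in the frame of rim_right between -0.0125 and -0.0075 m and angle between hood_2's own z axis and vertical below 0.03 rad)) or ((horizontal distance between hood_1 and rim_right below 0.006 m and z of hood_1 in the frame of rim_right between -0.0125 and -0.0075 m and angle between hood_1's own z axis and vertical below 0.03 rad) and (horizontal distance between hood_2 and rim_left below 0.006 m and z of hood_2 in the frame of rim_left between -0.0125 and -0.0075 m and angle between hood_2's own z axis and vertical below 0.03 rad)))), for 0.3 s.
3. the start key is pressed while both hoods are seated (value of joint start above 0.004 m and (((horizontal distance between hood_1 and rim_left below 0.006 m and z of hood_1 in the frame of rim_left between -0.0125 and -0.0075 m and angle between hood_1's own z axis and vertical below 0.03 rad) and (horizontal distance between hood_2 and rim_right below 0.006 m and z of hood_2 in the frame of rim_right between -0.0125 and -0.0075 m and angle between hood_2's own z axis and vertical below 0.03 rad)) or ((horizontal distance between hood_1 and rim_right below 0.006 m and z of hood_1 in the frame of rim_right between -0.0125 and -0.0075 m and angle between hood_1's own z axis and vertical below 0.03 rad) and (horizontal distance between hood_2 and rim_left below 0.006 m and z of hood_2 in the frame of rim_left between -0.0125 and -0.0075 m and angle between hood_2's own z axis and vertical below 0.03 rad)))).
At the end, for the whole second after the job is handed in: Each block present is in a bay: within 4 mm of its centre and 3 mm of its floor, tilt under 0.05 rad. One hood on each rim: within 6 mm of centre, lower edge 7.5 to 12.5 mm below the rim top, tilt under 0.03 rad. All at rest; start key pressed past 4 mm, then released (all of step 2 and linear speed of each of block_1, block_2, block_3, block_4, hood_1, hood_2 below 0.02 m/s and value of joint start below 0.002 m); the robot touches nothing.
It fails at once if a bystander is pushed more than 40 mm away (distance of any of tube_rack, reagent, buffer, beaker, timer, tip_box, marker from where it was at the start of the episode above 0.04 m).
It fails at once if a bystander is tipped over (angle between any of tube_rack, reagent, buffer, beaker, timer, tip_box, marker's own z axis and vertical above 0.5 rad).
Of block_1, block_2, block_3, block_4 only 3 to 4 are there at a start; the rules pass over those that are not, and their reading is None.
At some moment in a run one of block_1, block_2, block_3, block_4, hood_1, hood_2 may be knocked a few centimetres aside while the robot is not near it.
Once in a run the grip may slacken for a moment while it holds something.
It also fails if it takes over 210 s, if anything falls off the work surface, if the arm or the gripper's body presses on something with over 40 N, if the wrist force passes 120 N, or if a joint passes its speed limit or range.

## Working session

There is one attempt and no reset: what is moved stays moved. The work goes in short steps, Python scripts to look and compute and a tool call to move; the robot and the scene stay as the last step left them, time stands still between calls to the robot, and variables do not carry over. Pictures are saved under pics/ and viewed, at most 14 in all, crops included, and the job is handed in when it is done.

Besides the shell and the picture viewer there is one more tool, called after "Call:" in YAML: its name, and indented under it one key for each argument. play_rows: Moves the arm, as the interface text tells. Shift numbers are shares of 0.15 m and turn numbers shares of 0.08 rad, none past 1 either way. Its arguments: {"type":"object","properties":{"rows":{"type":"array"},"squeeze":{"type":"number"}},"required":["rows"]}

```bash
mkdir -p pics
python3 - <<'E'
from plant import r
import cv2,pickle
s=r.get_state();print(s)
for n in("top","side"):
    c=r.capture(n);cv2.imwrite(f"pics/{n}0.png",c["image"]);pickle.dump(c,open(f"{n}0.pkl","wb"))
    print(n,c["fx"],c["fy"],c["cx"],c["cy"],c["R"],c["t"])
c=r.capture("wrist");cv2.imwrite("pics/w0.png",c["image"]);print(c["fx"],c["cx"],c["cy"],c["T_tool_cam"])
E
```

```text
{'time_s': 0.0, 'joints': array([-5.25924027e+01,  2.05909524e+01,  6.36146460e-01, -2.09836506e-02,
       -7.01346543e+01, -1.65064840e+01]), 'qd': array([ 0.02916346, -0.01887724, -0.00022375,  0.01028586, -0.11590362,
        0.07281283]), 'joint_torque': array([-2.02676752e-04, -5.82715738e+01,  2.93034106e+01,  6.99654311e+00,
        6.91700276e-03, -1.61505550e-04]), 'tcp_pos': array([ 0.2406272 , -0.63015642,  0.22564343]), 'eef_rot': array([ 1.79908621e+02, -6.50714083e-03, -1.59106027e+02]), 'contact_force': array([-0.1659006 , -0.24518591,  0.08387523]), 'moment': array([ 0.02252013, -0.04721009, -0.02179511]), 'gripper_force': 0.0, 'gripper_width': 0.08775904982065136}
top 487.15611129538127 487.15611129538127 323.17220236689235 195.072320592981 [[ 0.01279069 -0.99977433  0.01696159]
 [-0.98321909 -0.01566244 -0.18175506]
 [ 0.1819797  -0.01435219 -0.98319754]] [0.01255627 0.59283381 1.21908988]
side 381.4473303733037 381.4473303733037 315.0876971314832 206.62968994679122 [[-0.85044758 -0.52585733 -0.01459386]
 [-0.31055699  0.52425643 -0.79291207]
 [ 0.42460955 -0.66979793 -0.60916128]] [0.50637005 0.20996499 0.69057633]
309.70691628693146 316.6191108660833 198.80125590595688 [[ 9.70371611e-04 -9.53573285e-01 -3.01159506e-01  8.14375143e-02]
 [ 9.99999482e-01  1.01817998e-03 -1.78684400e-06 -4.14697286e-04]
 [ 3.08338468e-04 -3.01159348e-01  9.53573779e-01 -1.58775486e-01]
 [ 0.00000000e+00  0.00000000e+00  0.00000000e+00  1.00000000e+00]]
```

View pics/top0.png

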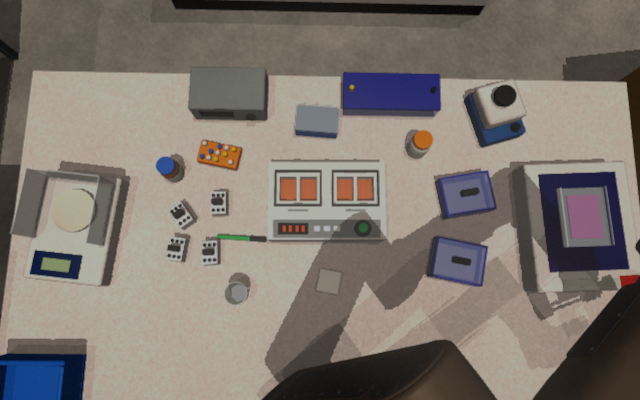

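View pics/side0.png

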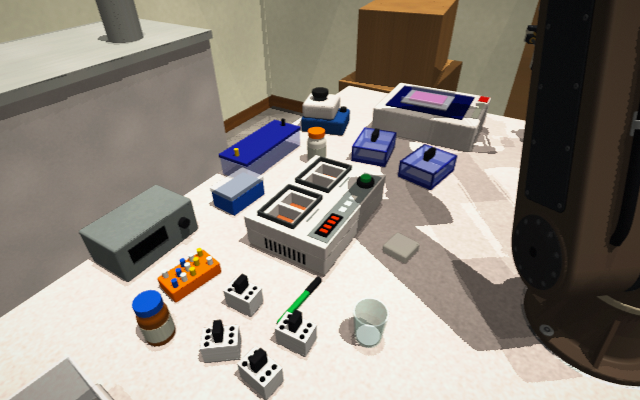

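```bash
cat > h.py <<'E'
import numpy as np,cv2,pickle
from plant import r
from scipy.spatial.transform import Rotation as Ro
def ray(c,u,v,z):
    d=c["R"].T@np.array([(u-c["cx"])/c["fx"],(v-c["cy"])/c["fy"],1]);o=-c["R"].T@c["t"]
    return o+d*(z-o[2])/d[2]
def wsnap(name):
    s=r.get_state();c=r.capture("wrist");T=np.eye(4)
    T[:3,:3]=Ro.from_euler("xyz",s["eef_rot"],degrees=True).as_matrix();T[:3,3]=s["tcp_pos"]
    c["T"]=T@c["T_tool_cam"];cv2.imwrite(f"pics/{name}.png",c["image"]);pickle.dump(c,open(f"{name}.pkl","wb"));return c
def wray(c,u,v,z):
    p=np.array([u-c["cx"],v-c["cy"]]);q=np.hypot(*p);a=q/c["fx"]
    d=c["T"][:3,:3]@np.r_[p/max(q,1e-9)*np.sin(a),np.cos(a)];o=c["T"][:3,3]
    return o+d*(z-o[2])/d[2]
def wproj(c,X):
    p=c["T"][:3,:3].T@(np.array(X)-c["T"][:3,3]);a=np.arctan2(np.hypot(p[0],p[1]),p[2]);n=p[:2]/np.hypot(p[0],p[1])
    return n*a*c["fx"]+[c["cx"],c["cy"]]
def go(x,y,z,yaw):
    s=r.get_state();p=s["tcp_pos"];w=s["eef_rot"][2];d=np.array([x,y,z])-p
    dy=(yaw-w+180)%360-180;t=-np.radians(dy)/.08
    R=Ro.from_euler("xyz",s["eef_rot"],degrees=True).as_matrix();R2=Ro.from_euler("xyz",[180,0,w],degrees=True).as_matrix()
    tilt=Ro.from_matrix(R.T@R2).as_rotvec()/.08
    f="[%.3f %.3f %.3f]"
    print("t",round(s["time_s"],1),"tcp",p.round(4),"rpy",s["eef_rot"].round(2),"F",s["contact_force"].round(1),"w",round(s["gripper_width"],4))
    yy=np.radians(yaw);ax=np.array([[np.cos(yy),np.sin(yy),0],[np.sin(yy),-np.cos(yy),0],[0,0,-1]])
    print("turn first: rotz rows %.2f"%t,"tilt fix",tilt.round(3),"slide units after turn",((ax@d)/.15).round(3)," before turn",((R.T@d)/.15).round(3))
E
python3 - <<'E'
from h import *
c=pickle.load(open("top0.pkl","rb"))
for n,u,v,z in[("b1",181,211,.07),("b2",219,199,.07),("b3",176,244,.07),("b4",209,248,.07),("bathTL",270,162,.085),("TR",384,161,.085),("BR",384,239,.085),("BL",269,241,.085),("hoodA",469,192,.075),("hoodB",461,261,.075),("key",363,228,.09),("beaker",237,285,.07),("marker",265,239,.01),("jar",166,166,.095),("buf",423,140,.1),("rack",220,154,.04)]:
    print(n,ray(c,u,v,z).round(3))
a=cv2.resize(c["image"][185:275,150:270],None,fx=5,fy=5,interpolation=2)
b=cv2.resize(c["image"][155:295,385:505],None,fx=3.2,fy=3.2,interpolation=2)
b=b[:450] ;a=a[:450,:400+200]
cv2.imwrite("pics/crop0.png",np.hstack([a[:, :600],np.zeros((450,1,3),np.uint8)]))
E
```

```text
b1 [0.543 0.384 0.07 ]
b2 [0.575 0.289 0.07 ]
b3 [0.458 0.391 0.07 ]
b4 [0.449 0.307 0.07 ]
bathTL [0.671 0.16  0.085]
TR [ 0.679 -0.135  0.085]
BR [ 0.477 -0.133  0.085]
BL [0.468 0.156 0.085]
hoodA [ 0.603 -0.356  0.075]
hoodB [ 0.425 -0.328  0.075]
key [ 0.503 -0.08   0.09 ]
beaker [0.359 0.233 0.07 ]
marker [0.48  0.173 0.01 ]
jar [0.654 0.422 0.095]
buf [ 0.733 -0.234  0.1  ]
rack [0.703 0.298 0.04 ]
```

Call:
play_rows:
  rows:
    - {"slide": [0,0,-0.25],"delta_rot": [0,0,-1],"fingers": -0.2}
    - {"slide": [0,0,-0.25],"delta_rot": [0,0,-1],"fingers": -0.2}
    - {"slide": [0,0,0],"delta_rot": [0,0,-1],"fingers": -0.2}
    - {"slide": [0,0,0],"delta_rot": [0,0,-1],"fingers": -0.2}
    - {"slide": [0,0,0],"delta_rot": [0,0,-1],"fingers": -0.2}
    - {"slide": [0,0,0],"delta_rot": [0,0,-1],"fingers": -0.2}
    - {"slide": [0,0,0],"delta_rot": [0,0,-1],"fingers": -0.2}
    - {"slide": [0,0,0],"delta_rot": [0,0,-1],"fingers": -0.2}

```text
time_s: 1.15
tcp_pos: [0.2407, -0.6304, 0.3011]
eef_rot: [180.0, 0.0, -122.3]
contact_force: [-0.2, 1.0, 0.4]
gripper_width: 0.0353
gripper_force: 0.0
```

Call:
play_rows:
  rows:
    - {"slide": [0,0,0],"delta_rot": [0,0,-1],"fingers": -0.2}
    - {"slide": [0,0,0],"delta_rot": [0,0,-1],"fingers": -0.2}
    - {"slide": [0,0,0],"delta_rot": [0,0,-1],"fingers": -0.2}
    - {"slide": [0,0,0],"delta_rot": [0,0,-1],"fingers": -0.2}
    - {"slide": [0,0,0],"delta_rot": [0,0,-1],"fingers": -0.2}
    - {"slide": [0,0,0],"delta_rot": [0,0,-1],"fingers": -0.2}
    - {"slide": [0,0,0],"delta_rot": [0,0,-1],"fingers": -0.2}
    - {"slide": [0,0,0],"delta_rot": [0,0,0],"fingers": -0.2}

```text
time_s: 2.15
tcp_pos: [0.2408, -0.6304, 0.3012]
eef_rot: [180.0, 0.0, -90.4]
contact_force: [1.3, 0.6, 0.3]
gripper_width: 0.035
gripper_force: 0.0
```

```bash
python3 -c "
from h import *
go(.55,0,.3,-90)"
```

```text
t 2.1 tcp [ 0.2408 -0.6304  0.3012] rpy [ 1.7999e+02  3.0000e-02 -9.0370e+01] F [1.3 0.6 0.3] w 0.035
turn first: rotz rows -0.08 tilt fix [0.003 0.008 0.   ] slide units after turn [-4.203 -2.062  0.008]  before turn [-4.216 -2.034  0.01 ]
```

Call:
play_rows:
  rows:
    - {"slide": [-0.28,-0.258,0],"delta_rot": [0,0,0],"fingers": -0.2}
    - {"slide": [-0.28,-0.258,0],"delta_rot": [0,0,0],"fingers": -0.2}
    - {"slide": [-0.28,-0.258,0],"delta_rot": [0,0,0],"fingers": -0.2}
    - {"slide": [-0.28,-0.258,0],"delta_rot": [0,0,0],"fingers": -0.2}
    - {"slide": [-0.28,-0.258,0],"delta_rot": [0,0,0],"fingers": -0.2}
    - {"slide": [-0.28,-0.258,0],"delta_rot": [0,0,0],"fingers": -0.2}
    - {"slide": [-0.28,-0.258,0],"delta_rot": [0,0,0],"fingers": -0.2}
    - {"slide": [-0.28,-0.258,0],"delta_rot": [0,0,0],"fingers": -0.2}

```text
time_s: 3.15
tcp_pos: [0.5534, -0.2949, 0.3017]
eef_rot: [-180.0, -0.0, -90.5]
contact_force: [0.9, -0.9, 0.4]
gripper_width: 0.035
gripper_force: 0.0
```

Call:
play_rows:
  rows:
    - {"slide": [-0.3,0,0],"delta_rot": [0,0,0],"fingers": -0.2}
    - {"slide": [-0.3,0,0],"delta_rot": [0,0,0],"fingers": -0.2}
    - {"slide": [-0.3,0,0],"delta_rot": [0,0,0],"fingers": -0.2}
    - {"slide": [-0.3,0,0],"delta_rot": [0,0,0],"fingers": -0.2}
    - {"slide": [-0.3,0,0],"delta_rot": [0,0,0],"fingers": -0.2}
    - {"slide": [-0.3,0,0],"delta_rot": [0,0,0],"fingers": -0.2}
    - {"slide": [0,0,0],"delta_rot": [0,0,0],"fingers": -0.2}
    - {"slide": [0,0,0],"delta_rot": [0,0,0],"fingers": -0.2}

```text
time_s: 4.15
tcp_pos: [0.5539, -0.0264, 0.3016]
eef_rot: [180.0, -0.0, -90.4]
contact_force: [-0.7, -0.3, -0.5]
gripper_width: 0.0349
gripper_force: 0.0
```

```bash
python3 -c "
from h import *
c=wsnap('wbath')
go(.51,.31,.3,-90)"
```

```text
t 4.2 tcp [ 0.554  -0.0269  0.3016] rpy [ 1.7999e+02 -1.0000e-02 -9.0410e+01] F [ 0.5  0.3 -0. ] w 0.0351
turn first: rotz rows -0.09 tilt fix [ 0.001 -0.001 -0.   ] slide units after turn [-2.246  0.293  0.01 ]  before turn [-2.244  0.309  0.01 ]
```

View pics/wbath.png

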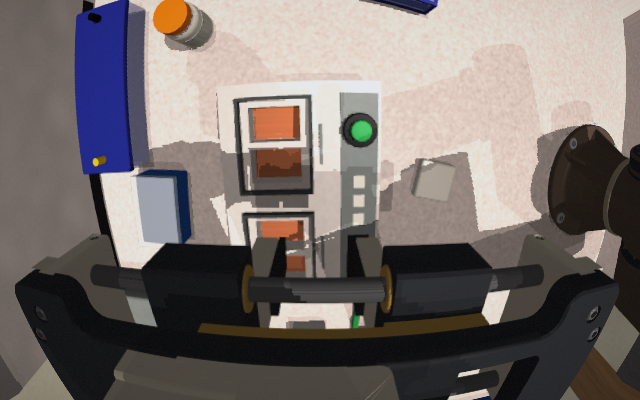

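Call:
play_rows:
  rows:
    - {"slide": [-0.3,0,0],"delta_rot": [0,0,0],"fingers": -0.2}
    - {"slide": [-0.3,0,0],"delta_rot": [0,0,0],"fingers": -0.2}
    - {"slide": [-0.3,0,0],"delta_rot": [0,0,0],"fingers": -0.2}
    - {"slide": [0,0,0],"delta_rot": [0,0,0],"fingers": -0.2}
    - {"slide": [0,0,0],"delta_rot": [0,0,0],"fingers": -0.2}

```text
time_s: 4.82
tcp_pos: [0.5549, 0.1077, 0.3014]
eef_rot: [180.0, -0.0, -90.4]
contact_force: [0.5, -0.7, -0.4]
gripper_width: 0.0349
gripper_force: 0.0
```

```bash
python3 -c "
from h import *
c=wsnap('wbath2')"
```

Call:
play_rows:
  rows:
    - {"slide": [-0.32,0.05,0],"delta_rot": [0,0,0],"fingers": -0.2}
    - {"slide": [-0.32,0.05,0],"delta_rot": [0,0,0],"fingers": -0.2}
    - {"slide": [-0.32,0.05,0],"delta_rot": [0,0,0],"fingers": -0.2}
    - {"slide": [-0.32,0.05,0],"delta_rot": [0,0,0],"fingers": -0.2}
    - {"slide": [-0.32,0.05,0],"delta_rot": [0,0,0],"fingers": -0.2}
    - {"slide": [-0.32,0.05,0],"delta_rot": [0,0,0],"fingers": -0.2}
    - {"slide": [0,0,0],"delta_rot": [0,0,0],"fingers": -0.2}
    - {"slide": [0,0,0],"delta_rot": [0,0,0],"fingers": -0.2}

```text
time_s: 5.88
tcp_pos: [0.5121, 0.3958, 0.3014]
eef_rot: [180.0, -0.0, -90.4]
contact_force: [0.2, 0.1, -0.5]
gripper_width: 0.0352
gripper_force: 0.0
```

```bash
python3 -c "
from h import *
c=wsnap('wblk')
go(.51,.31,.3,-90)"
```

```text
t 5.9 tcp [0.5121 0.3955 0.3017] rpy [-1.800e+02 -1.000e-02 -9.043e+01] F [ 0.7 -0.  -0.2] w 0.0349
turn first: rotz rows -0.09 tilt fix [-0.    -0.003  0.   ] slide units after turn [0.57  0.014 0.011]  before turn [0.57  0.01  0.011]
```

View pics/wbath2.png

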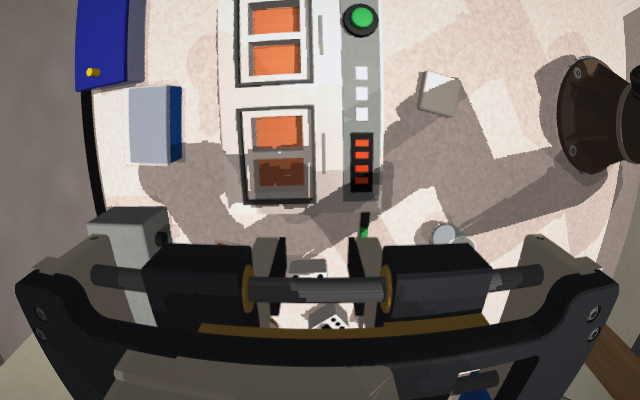

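View pics/wblk.png

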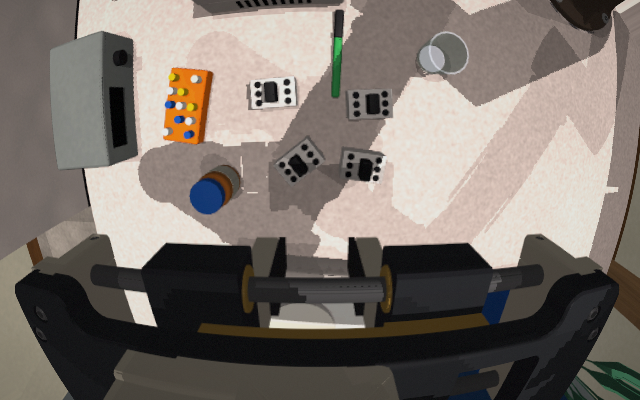

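Run:
```python
from h import *
c=pickle.load(open("wblk.pkl","rb"));im=c["image"]
g=cv2.cvtColor(im,cv2.COLOR_BGR2GRAY)
a=cv2.resize(im[65:195,240:400],None,fx=5,fy=4.6,interpolation=2)[:598]
cv2.imwrite("pics/cropb.png",a)
m=(g<45).astype(np.uint8);n,l,st,ce=cv2.connectedComponentsWithStats(m)
for i in range(1,n):
    u,v=ce[i]
    if 240<u<400 and 70<v<195 and st[i,4]>4: print(ce[i].round(1),st[i,2:5],wray(c,u,v,.045)[:2].round(4))
def rect(c,roi,z,f):
    g=cv2.cvtColor(c["image"],cv2.COLOR_BGR2GRAY);x0,y0,x1,y1=roi
    m=np.zeros_like(g);m[y0:y1,x0:x1]=(g[y0:y1,x0:x1]<f)
    n,l,st,ce=cv2.connectedComponentsWithStats(m);i=1+np.argmax(st[1:,4]);print(st[i])
    p=np.argwhere(l==i)[:,::-1];h=cv2.convexHull(p.astype(np.int32))[:,0]
    w=np.array([wray(c,u,v,z)[:2]*1000 for u,v in h],np.float32);return cv2.minAreaRect(w)
c1=pickle.load(open("wbath.pkl","rb"));c2=pickle.load(open("wbath2.pkl","rb"))
for f in(50,65):
  print("right",rect(c1,(225,85,330,202),.097,f));print("left",rect(c2,(230,98,330,212),.097,f))
for n,c in(("1",c1),("2",c2)):
    h=cv2.cvtColor(c["image"],cv2.COLOR_BGR2HSV);m=cv2.inRange(h,(45,120,60),(80,255,255));m[:,:335]=0;m[:,390:]=0;m[180:]=0
    mo=cv2.moments(m,True);u,v=mo["m10"]/mo["m00"],mo["m01"]/mo["m00"];print("key",u,v,wray(c,u,v,.095).round(4))
```

```text
[286.   81.8] [ 5  5 21] [0.5523 0.2827]
[257.1  84.5] [ 5  6 24] [0.5911 0.2847]
[270.2  92.2] [ 14  19 193] [0.5736 0.296 ]
[287.  91.] [ 5  5 21] [0.5511 0.2951]
[384.2  93.8] [ 5  6 25] [0.4218 0.2978]
[258.1  93.6] [ 5  4 17] [0.59   0.2972]
[355.5  94.6] [ 6  6 28] [0.4606 0.3003]
[372.6 103.7] [ 14  20 240] [0.4376 0.3119]
[287.8 100.1] [ 5  5 20] [0.5503 0.3074]
[258.7 102.4] [ 5  6 22] [0.5894 0.3092]
[384.8 103. ] [ 5  5 23] [0.4208 0.3104]
[356.  104.4] [ 5  6 25] [0.46   0.3134]
[356.4 113.2] [ 6  6 25] [0.4593 0.3253]
[385.  112.2] [ 5  5 23] [0.4203 0.3229]
[304.1 146.9] [ 5  5 22] [0.5294 0.371 ]
[309.9 153.9] [ 5  5 24] [0.5217 0.3807]
[298.  165.2] [ 20  22 251] [0.5381 0.3962]
[350.6 156.2] [ 6  6 26] [0.4664 0.3839]
[315.3 161.5] [ 6  6 27] [0.5145 0.3912]
[364.7 169.4] [ 14  22 254] [0.4464 0.4023]
[378.2 160.2] [ 5  5 19] [0.4279 0.3891]
[281.8 164.4] [ 5  6 21] [0.5604 0.3947]
[349.5 165.2] [ 6  6 28] [0.4677 0.3965]
[376.4 168.7] [ 6  5 20] [0.4299 0.4012]
[287.6 171.4] [ 6  6 25] [0.5527 0.4047]
[347.8 174. ] [ 6  5 27] [0.4698 0.4089]
[293.1 178.4] [ 5  6 25] [0.5453 0.4147]
[375.1 177.8] [ 5  5 18] [0.4313 0.4141]
[237 102  76  93 630]
right ((604.9490356445312, -57.15927505493164), (113.38790893554688, 90.21309661865234), 89.60426330566406)
[240 125  73  80 566]
left ((627.2333374023438, 116.79103088378906), (67.33931732177734, 125.83670043945312), 42.46343994140625)
[237 101  76  95 787]
right ((605.3501586914062, -57.12086486816406), (115.89995574951172, 90.9966812133789), 89.62574768066406)
[259 163  45  23 870]
left ((598.7299194335938, 108.40330505371094), (27.41545295715332, 53.7855339050293), 89.41036987304688)
key 360.9816753926702 130.44240837696336 [ 0.5018 -0.0778  0.095 ]
key 361.7335164835165 17.21978021978022 [ 0.5017 -0.0811  0.095 ]
```

View pics/cropb.png

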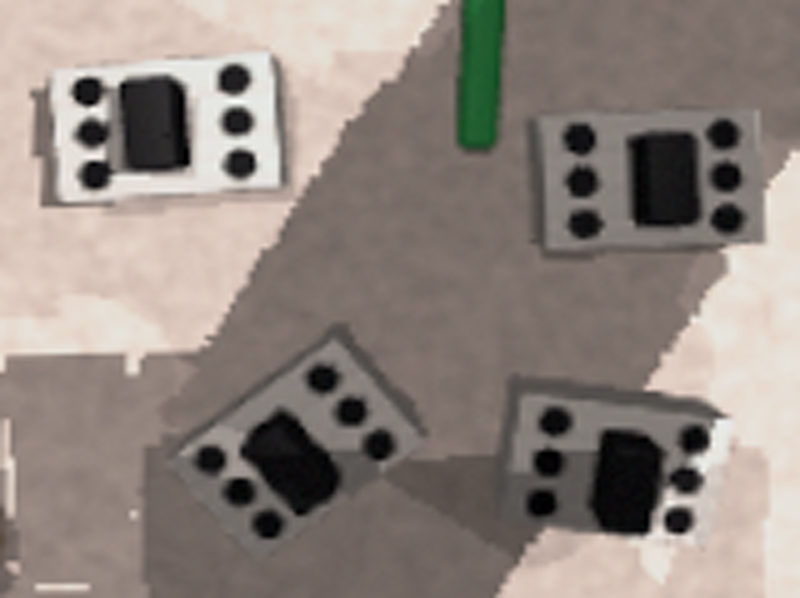

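Run:
```python
from h import *
c=pickle.load(open("wbath2.pkl","rb"));im=c["image"]
a=cv2.resize(im[0:215,215:400],None,fx=4,fy=2.79,interpolation=2)
a=cv2.resize(im[95:215,225:345],None,fx=5,fy=5,interpolation=2)
cv2.imwrite("pics/cropr.png",a)
B={"A":[(286,81.8),(257.1,84.5),(287,91),(258.1,93.6),(287.8,100.1),(258.7,102.4)],
"D":[(384.2,93.8),(355.5,94.6),(384.8,103),(356,104.4),(356.4,113.2),(385,112.2)],
"B":[(304.1,146.9),(309.9,153.9),(315.3,161.5),(281.8,164.4),(287.6,171.4),(293.1,178.4)],
"C":[(350.6,156.2),(378.2,160.2),(349.5,165.2),(376.4,168.7),(347.8,174),(375.1,177.8)]}
c=pickle.load(open("wblk.pkl","rb"))
for k,q in B.items():
    p=np.array([wray(c,u,v,.045)[:2] for u,v in q]);m=p.mean(0);e,V=np.linalg.eigh((p-m).T@(p-m));v=V[:,1];v=v*np.sign(v[0])
    print(k,m.round(4),"xaxis yaw",np.degrees(np.arctan2(v[1],v[0])).round(1),"spread",np.sqrt(e/6).round(4))
```

```text
A [0.5707 0.296 ] xaxis yaw 2.3 spread [0.0101 0.0195]
D [0.4405 0.3117] xaxis yaw 4.0 spread [0.0102 0.0195]
B [0.5373 0.3928] xaxis yaw 37.8 spread [0.0102 0.0195]
C [0.4488 0.399 ] xaxis yaw -7.6 spread [0.0103 0.0193]
```

View pics/cropr.png

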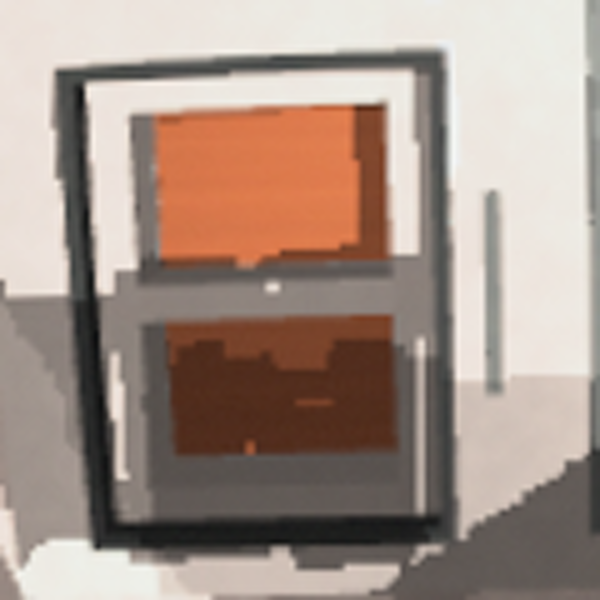

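Run:
```python
from h import *
c=pickle.load(open("wbath2.pkl","rb"))
for z,L in((.097,[(57,70),(442,52),(453,540),(95,548)]),(.085,[(132,113),(385,102),(392,275-5),(140,322),(395,316),(130,113)])):
  for x,y in L: print(z,(x,y),wray(c,224.6+x/5,94.6+y/5,z)[:2].round(4))
```

```text
0.097 (57, 70) [0.6503 0.0277]
0.097 (442, 52) [0.5592 0.0264]
0.097 (453, 540) [0.5574 0.1449]
0.097 (95, 548) [0.6477 0.1466]
0.085 (132, 113) [0.6349 0.0393]
0.085 (385, 102) [0.5731 0.0384]
0.085 (392, 270) [0.5719 0.0795]
0.085 (140, 322) [0.6351 0.0914]
0.085 (395, 316) [0.5714 0.0909]
0.085 (130, 113) [0.6354 0.0393]
```

```bash
python3 -c "
from h import *
go(.5707,.296,.13,-87.7)"
```

```text
t 5.9 tcp [0.5121 0.3955 0.3017] rpy [-1.800e+02 -1.000e-02 -9.043e+01] F [ 0.7 -0.  -0.2] w 0.0349
turn first: rotz rows -0.60 tilt fix [-0.    -0.003  0.   ] slide units after turn [ 0.678 -0.363  1.144]  before turn [ 0.66  -0.395  1.145]
```

Call:
play_rows:
  rows:
    - {"slide": [0,0,0],"delta_rot": [0,0,-0.6],"fingers": -0.2}
    - {"slide": [0.17,-0.09,0.286],"delta_rot": [0,0,0],"fingers": -0.2}
    - {"slide": [0.17,-0.09,0.286],"delta_rot": [0,0,0],"fingers": -0.2}
    - {"slide": [0.17,-0.09,0.286],"delta_rot": [0,0,0],"fingers": -0.2}
    - {"slide": [0.168,-0.093,0.286],"delta_rot": [0,0,0],"fingers": -0.2}
    - {"slide": [0,0,0],"delta_rot": [0,0,0],"fingers": -0.2}
    - {"slide": [0,0,0],"delta_rot": [0,0,0],"fingers": -0.2}

```text
time_s: 6.8
tcp_pos: [0.5712, 0.2968, 0.1311]
eef_rot: [-179.9, 0.0, -87.7]
contact_force: [0.8, 0.3, 1.3]
gripper_width: 0.0348
gripper_force: 0.0
```

```bash
python3 -c "
from h import *
go(.5707,.296,.05,-87.7)
c=wsnap('wA')
a=c['image'][150:400,200:440];cv2.imwrite('pics/wAc.png',cv2.resize(a,None,fx=2.3,fy=2.3))"
```

```text
t 6.8 tcp [0.5712 0.2968 0.1311] rpy [-1.7992e+02  3.0000e-02 -8.7680e+01] F [0.8 0.3 1.3] w 0.0348
turn first: rotz rows 0.00 tilt fix [-0.017  0.007 -0.   ] slide units after turn [0.005 0.004 0.54 ]  before turn [0.005 0.004 0.54 ]
```

View pics/wAc.png

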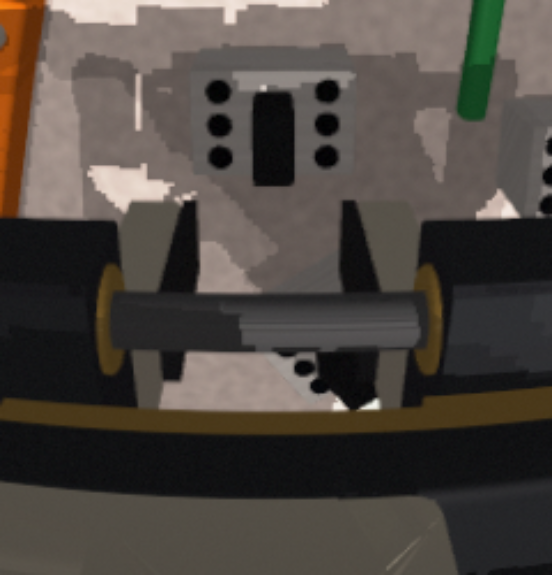

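```bash
cat >> h.py <<'E'
def bores(c,xy,z=.045,rad=.03,f=45):
    "the six bores of the block near xy; z = height of its top"
    g=cv2.cvtColor(c["image"],cv2.COLOR_BGR2GRAY);n,l,st,ce=cv2.connectedComponentsWithStats((g<f).astype(np.uint8))
    p=np.array([wray(c,*ce[i],z)[:2] for i in range(1,n) if 8<st[i,4]<250 and .6<st[i,2]/st[i,3]<1.6 and np.hypot(*(wray(c,*ce[i],z)[:2]-xy))<rad])
    m=p.mean(0);e,V=np.linalg.eigh((p-m).T@(p-m));v=V[:,1]*np.sign(V[0,1])
    print(len(p),"bores, centre",m.round(4),"yaw",np.degrees(np.arctan2(v[1],v[0])).round(1),"spread",np.sqrt(e/len(p)).round(4));return m
E
python3 -c "
from h import *
bores(pickle.load(open('wA.pkl','rb')),[.571,.296])"
```

```text
6 bores, centre [0.5704 0.2963] yaw 2.6 spread [0.0102 0.0195]
```

Call:
play_rows:
  rows:
    - {"slide": [0.004,0.004,0.2],"delta_rot": [0,0,0],"fingers": -0.2}
    - {"slide": [0,0,0.2],"delta_rot": [0,0,0],"fingers": -0.2}
    - {"slide": [0,0,0.14],"delta_rot": [0,0,0],"fingers": -0.2}
    - {"slide": [0,0,0],"delta_rot": [0,0,0],"fingers": -0.2}
    - {"slide": [0,0,0],"delta_rot": [0,0,0],"fingers": -1}
    - {"slide": [0,0,0],"delta_rot": [0,0,0],"fingers": -1}
    - {"slide": [0,0,0],"delta_rot": [0,0,0],"fingers": -1}
    - {"slide": [0,0,0],"delta_rot": [0,0,0],"fingers": -1}
  squeeze: 40

```text
time_s: 7.85
tcp_pos: [0.5701, 0.2974, 0.0502]
eef_rot: [-179.9, 0.1, -87.6]
contact_force: [-2.0, 0.7, 6.2]
gripper_width: 0.0141
gripper_force: 40.0
```

Call:
play_rows:
  rows:
    - {"slide": [0,0,-0.2],"delta_rot": [0,0,0],"fingers": -1}
    - {"slide": [0,0,-0.3],"delta_rot": [0,0,0],"fingers": -1}
    - {"slide": [0,0,-0.3],"delta_rot": [0,0,0],"fingers": -1}
    - {"slide": [0,0,-0.3],"delta_rot": [0,0,0],"fingers": -1}
    - {"slide": [0,0,0],"delta_rot": [0,0,0],"fingers": -1}

```text
time_s: 8.48
tcp_pos: [0.5712, 0.2979, 0.2183]
eef_rot: [-179.7, 0.2, -87.6]
contact_force: [0.3, 0.0, -3.0]
gripper_width: 0.0138
gripper_force: 40.0
```

```bash
python3 -c "
from h import *
go(.605,-.084,.215,-89.2)"
```

```text
t 8.5 tcp [0.5712 0.2979 0.2183] rpy [-179.67    0.24  -87.58] F [ 0.3  0.  -3. ] w 0.0138
turn first: rotz rows 0.35 tilt fix [-0.072  0.052 -0.   ] slide units after turn [ 2.549 -0.19   0.022]  before turn [ 2.554 -0.117  0.012]
```

Call:
play_rows:
  rows:
    - {"slide": [0,0,0],"delta_rot": [0,0,0.35],"fingers": -1}
    - {"slide": [0.34,-0.03,0],"delta_rot": [0,0,0],"fingers": -1}
    - {"slide": [0.34,-0.03,0],"delta_rot": [0,0,0],"fingers": -1}
    - {"slide": [0.34,-0.03,0],"delta_rot": [0,0,0],"fingers": -1}
    - {"slide": [0.34,-0.03,0],"delta_rot": [0,0,0],"fingers": -1}
    - {"slide": [0.34,-0.03,0],"delta_rot": [0,0,0],"fingers": -1}
    - {"slide": [0,0,0],"delta_rot": [0,0,0],"fingers": -1}
    - {"slide": [0,0,0],"delta_rot": [0,0,0],"fingers": -1}

```text
time_s: 9.48
tcp_pos: [0.5951, 0.0419, 0.2125]
eef_rot: [179.9, -0.0, -89.3]
contact_force: [-0.2, -0.0, -2.8]
gripper_width: 0.0136
gripper_force: 40.0
```

```bash
python3 -c "
from h import *
c=wsnap('wR')
go(.605,-.083,.215,-89.2)
for p in [(.605,-.058,.097),(.651,-.118,.097),(.559,-.118,.097)]: print(wproj(c,p))
u,v=wproj(c,(.605,-.058,.097)).astype(int)
print(u,v)
a=c['image'][max(v-75,0):v+75,u-75:u+75];cv2.imwrite('pics/wRc.png',cv2.resize(a,None,fx=4,fy=4,interpolation=2))"
```

```text
t 9.5 tcp [0.5952 0.0425 0.2127] rpy [ 1.7989e+02 -2.0000e-02 -8.9230e+01] F [-0.5 -0.1 -2.6] w 0.0138
turn first: rotz rows -0.01 tilt fix [ 0.024 -0.005 -0.   ] slide units after turn [ 0.838 -0.053 -0.015]  before turn [ 0.837 -0.054 -0.015]
[306.9496978   84.11359003]
[255.72948905  20.10720553]
[360.48981029  20.34703671]
306 84
```

View pics/wRc.png

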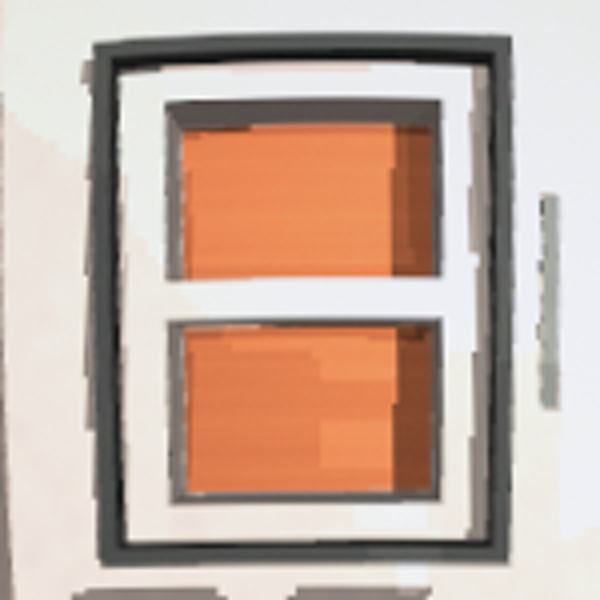

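Run:
```python
from h import *
c=pickle.load(open("wR.pkl","rb"))
for z,L in((.097,[(93,43),(511,37),(509,562),(100,562)]),(.085,[(168,101),(441,101),(440,278),(168,279)]),(.085,[(168,322),(442,319),(440,502),(170,503)])):
  p=np.array([wray(c,230.6+x/4,8.6+y/4,z)[:2] for x,y in L]);print(p.round(4).tolist(),p.mean(0).round(4))
  v=p[0]+p[3]-p[1]-p[2];w=p[3]+p[2]-p[0]-p[1];print(np.degrees(np.arctan2(v[1],v[0])),90-np.degrees(np.arctan2(w[1],w[0])),np.linalg.norm(v)/2,np.linalg.norm(w)/2)
```

```text
[[0.6527, -0.1188], [0.5609, -0.1203], [0.5589, -0.001], [0.6509, -0.0001]] [ 0.6059 -0.0601]
0.7170720814551151 -0.919748750777174 0.09191293628348315 0.11903367729111507
[[0.6373, -0.1069], [0.5753, -0.1071], [0.575, -0.065], [0.6367, -0.0644]] [ 0.6061 -0.0859]
0.29855056258568974 -0.6037363884189091 0.061920342126865154 0.04230544138266403
[[0.6367, -0.0544], [0.5743, -0.0554], [0.5739, -0.013], [0.6364, -0.0122]] [ 0.6053 -0.0337]
0.8367934730544132 -0.5457208879408597 0.062444254331944504 0.04233493212283689
```

```bash
python3 -c "
from h import *
go(.6064,-.0845,.165,-89.1)"
```

```text
t 9.5 tcp [0.5952 0.0425 0.2127] rpy [ 1.7989e+02 -2.0000e-02 -8.9230e+01] F [-0.5 -0.1 -2.6] w 0.0138
turn first: rotz rows -0.03 tilt fix [ 0.024 -0.005 -0.   ] slide units after turn [ 0.848 -0.061  0.318]  before turn [ 0.847 -0.064  0.318]
```

Call:
play_rows:
  rows:
    - {"slide": [0.283,-0.021,0],"delta_rot": [0.02,0,-0.03],"fingers": -1}
    - {"slide": [0.283,-0.02,0],"delta_rot": [0,0,0],"fingers": -1}
    - {"slide": [0.281,-0.02,0],"delta_rot": [0,0,0],"fingers": -1}
    - {"slide": [0,0,0.16],"delta_rot": [0,0,0],"fingers": -1}
    - {"slide": [0,0,0.158],"delta_rot": [0,0,0],"fingers": -1}
    - {"slide": [0,0,0],"delta_rot": [0,0,0],"fingers": -1}
    - {"slide": [0,0,0],"delta_rot": [0,0,0],"fingers": -1}

```text
time_s: 10.4
tcp_pos: [0.6076, -0.0839, 0.167]
eef_rot: [-179.9, -0.0, -89.0]
contact_force: [0.3, -0.0, -2.0]
gripper_width: 0.0137
gripper_force: 4.0
```

```bash
python3 -c "
from h import *
go(.6064,-.0845,.105,-89.1)"
```

```text
t 10.4 tcp [ 0.6076 -0.0839  0.167 ] rpy [-1.7987e+02 -2.0000e-02 -8.8980e+01] F [ 0.3 -0.  -2. ] w 0.0137
turn first: rotz rows 0.03 tilt fix [-0.027 -0.005  0.   ] slide units after turn [0.004 0.008 0.413]  before turn [0.004 0.009 0.413]
```

Call:
play_rows:
  rows:
    - {"slide": [0.004,0.008,0],"delta_rot": [-0.02,0,0.03],"fingers": -1}
    - {"slide": [0,0,0],"delta_rot": [0,0,0],"fingers": -1}
    - {"slide": [0,0,0],"delta_rot": [0,0,0],"fingers": -1}
    - {"slide": [0,0,0],"delta_rot": [0,0,0],"fingers": -1}
    - {"slide": [0,0,0],"delta_rot": [0,0,0],"fingers": -1}
  squeeze: 40

```text
time_s: 11.02
tcp_pos: [0.6057, -0.0853, 0.1663]
eef_rot: [-180.0, 0.0, -89.2]
contact_force: [-0.6, -0.0, -3.0]
gripper_width: 0.0136
gripper_force: 40.0
```

```bash
python3 -c "
from h import *
go(.6064,-.0845,.105,-89.1)
c=wsnap('wH')
cv2.imwrite('pics/wHc.png',cv2.resize(c['image'][130:330,220:420],None,fx=3,fy=3,interpolation=2))"
```

```text
t 11.0 tcp [ 0.6057 -0.0853  0.1663] rpy [-180.     0.   -89.2] F [-0.6 -0.  -3. ] w 0.0136
turn first: rotz rows -0.02 tilt fix [-0.  0. -0.] slide units after turn [-0.006 -0.005  0.409]  before turn [-0.006 -0.005  0.409]
```

View pics/wHc.png

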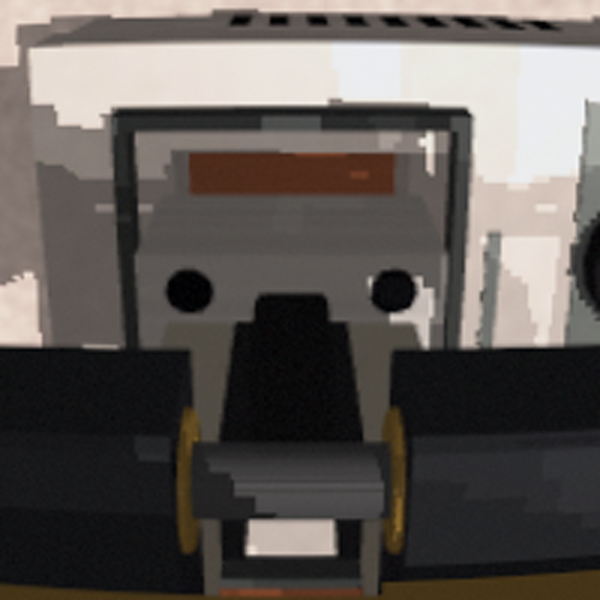

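```bash
python3 -c "
from h import *
c=pickle.load(open('wH.pkl','rb'))
for z in (.150,.156,.161): print(z,wray(c,283.2,226.5,z),wray(c,350.9,226.8,z))"
```

```text
0.15 [ 0.62679495 -0.09403258  0.15      ] [ 0.58522283 -0.09446675  0.15      ]
0.156 [ 0.62612247 -0.09654297  0.156     ] [ 0.58597517 -0.09696226  0.156     ]
0.161 [ 0.62556207 -0.09863496  0.161     ] [ 0.58660211 -0.09904185  0.161     ]
```

Call:
play_rows:
  rows:
    - {"slide": [-0.003,-0.003,0.1],"delta_rot": [0,0,0],"fingers": -1}
    - {"slide": [0,0,0.08],"delta_rot": [0,0,0],"fingers": -1}
    - {"slide": [0,0,0.06],"delta_rot": [0,0,0],"fingers": -1}
    - {"slide": [0,0,0.06],"delta_rot": [0,0,0],"fingers": -1}
    - {"slide": [0,0,0.05],"delta_rot": [0,0,0],"fingers": -1}
    - {"slide": [0,0,0],"delta_rot": [0,0,0],"fingers": -1}

```text
time_s: 11.82
tcp_pos: [0.6058, -0.0849, 0.113]
eef_rot: [179.9, -0.0, -89.2]
contact_force: [-0.1, 0.5, -1.8]
gripper_width: 0.0137
gripper_force: 40.0
```

Call:
play_rows:
  rows:
    - {"slide": [0,0,0.04],"delta_rot": [0,0,0],"fingers": -1}
    - {"slide": [0,0,0.015],"delta_rot": [0,0,0],"fingers": -1}
    - {"slide": [0,0,0],"delta_rot": [0,0,0],"fingers": -1}
    - {"slide": [0,0,0],"delta_rot": [0,0,0],"fingers": -1}

```text
time_s: 12.32
tcp_pos: [0.6063, -0.0848, 0.1057]
eef_rot: [-180.0, 0.0, -89.2]
contact_force: [-0.1, 0.3, -3.2]
gripper_width: 0.0135
gripper_force: 40.0
```

Call:
play_rows:
  rows:
    - {"slide": [0,0,0.005],"delta_rot": [0,0,0],"fingers": -1}
    - {"slide": [0,0,0],"delta_rot": [0,0,0],"fingers": -0.2}
    - {"slide": [0,0,0],"delta_rot": [0,0,0],"fingers": -0.2}
    - {"slide": [0,0,0],"delta_rot": [0,0,0],"fingers": -0.2}
    - {"slide": [0,0,-0.2],"delta_rot": [0,0,0],"fingers": -0.2}
    - {"slide": [0,0,-0.4],"delta_rot": [0,0,0],"fingers": -0.2}
    - {"slide": [0,0,-0.2],"delta_rot": [0,0,0],"fingers": -0.2}
    - {"slide": [-0.35,0,0],"delta_rot": [0,0,0],"fingers": -0.2}

```text
time_s: 13.32
tcp_pos: [0.6071, -0.0338, 0.2282]
eef_rot: [-179.7, 0.0, -89.4]
contact_force: [0.2, 0.6, -1.2]
gripper_width: 0.0349
gripper_force: 0.0
```

```bash
python3 -c "
from h import *
c=wsnap('wV')
bores(c,[.6064,-.0858],.1)
go(.4405,.3117,.16,-86)"
```

```text
6 bores, centre [ 0.6068 -0.0859] yaw 1.0 spread [0.0101 0.0194]
t 13.4 tcp [ 0.6063 -0.0278  0.2265] rpy [-1.7977e+02  1.2000e-01 -8.9250e+01] F [-0.5  2.6 -1.4] w 0.0349
turn first: rotz rows -0.71 tilt fix [-0.05   0.026 -0.   ] slide units after turn [-2.335  0.945  0.444]  before turn [-2.277  1.078  0.444]
```

Call:
play_rows:
  rows:
    - {"slide": [0,0,0],"delta_rot": [0,0,-0.71],"fingers": -0.2}
    - {"slide": [-0.39,0.1575,0],"delta_rot": [0,0,0],"fingers": -0.2}
    - {"slide": [-0.389,0.1575,0],"delta_rot": [0,0,0],"fingers": -0.2}
    - {"slide": [-0.389,0.1575,0],"delta_rot": [0,0,0],"fingers": -0.2}
    - {"slide": [-0.389,0.1575,0.1],"delta_rot": [0,0,0],"fingers": -0.2}
    - {"slide": [-0.389,0.1575,0.15],"delta_rot": [0,0,0],"fingers": -0.2}
    - {"slide": [-0.389,0.1575,0.194],"delta_rot": [0,0,0],"fingers": -0.2}
    - {"slide": [0,0,0],"delta_rot": [0,0,0],"fingers": -0.2}

```text
time_s: 14.38
tcp_pos: [0.4431, 0.2966, 0.1611]
eef_rot: [179.9, -0.1, -85.7]
contact_force: [-0.4, -0.0, -0.7]
gripper_width: 0.0348
gripper_force: 0.0
```

```bash
python3 -c "
from h import *
c=wsnap('wD')
m=bores(c,[.4405,.3117])
go(*m,.05,-86)"
```

```text
6 bores, centre [0.4404 0.3119] yaw 3.5 spread [0.0102 0.0197]
t 14.4 tcp [0.4442 0.2956 0.1621] rpy [ 1.7993e+02 -8.0000e-02 -8.5740e+01] F [-0.   0.6  0.2] w 0.035
turn first: rotz rows 0.06 tilt fix [ 0.016 -0.018 -0.   ] slide units after turn [-0.11   0.018  0.747]  before turn [-0.111  0.016  0.747]
```

Call:
play_rows:
  rows:
    - {"slide": [-0.11,0.018,0.2],"delta_rot": [0,0,0.05],"fingers": -0.2}
    - {"slide": [0,0,0.25],"delta_rot": [0,0,0],"fingers": -0.2}
    - {"slide": [0,0,0.2],"delta_rot": [0,0,0],"fingers": -0.2}
    - {"slide": [0,0,0.1],"delta_rot": [0,0,0],"fingers": -0.2}
    - {"slide": [0,0,0],"delta_rot": [0,0,0],"fingers": -1}
    - {"slide": [0,0,0],"delta_rot": [0,0,0],"fingers": -1}
    - {"slide": [0,0,0],"delta_rot": [0,0,0],"fingers": -1}
    - {"slide": [0,0,0],"delta_rot": [0,0,0],"fingers": -1}

```text
time_s: 15.42
tcp_pos: [0.4417, 0.311, 0.0513]
eef_rot: [-180.0, 0.1, -86.2]
contact_force: [-1.6, -0.2, 2.1]
gripper_width: 0.014
gripper_force: 39.9
```

Call:
play_rows:
  rows:
    - {"slide": [0,0,-0.2],"delta_rot": [0,0,0],"fingers": -1}
    - {"slide": [0,0,-0.35],"delta_rot": [0,0,0],"fingers": -1}
    - {"slide": [0,0,-0.35],"delta_rot": [0,0,0],"fingers": -1}
    - {"slide": [0,0,-0.25],"delta_rot": [0,0,0],"fingers": -1}
    - {"slide": [0,0,0],"delta_rot": [0,0,0],"fingers": -1}

```text
time_s: 16.05
tcp_pos: [0.4426, 0.312, 0.2266]
eef_rot: [-179.7, 0.3, -86.1]
contact_force: [0.4, -0.0, -3.3]
gripper_width: 0.0141
gripper_force: 39.9
```

```bash
python3 -c "
from h import *
go(.6055,-.0328,.215,-89.1)"
```

```text
t 16.1 tcp [0.4426 0.312  0.2266] rpy [-179.74    0.28  -86.15] F [ 0.4 -0.  -3.3] w 0.0141
turn first: rotz rows 0.64 tilt fix [-0.057  0.061 -0.   ] slide units after turn [ 2.316 -1.05   0.077]  before turn [ 2.367 -0.929  0.07 ]
```

Call:
play_rows:
  rows:
    - {"slide": [0,0,0],"delta_rot": [0,0,0.64],"fingers": -1}
    - {"slide": [0.333,-0.15,0.01],"delta_rot": [0,0,0],"fingers": -1}
    - {"slide": [0.333,-0.15,0],"delta_rot": [0,0,0],"fingers": -1}
    - {"slide": [0.333,-0.15,0],"delta_rot": [0,0,0],"fingers": -1}
    - {"slide": [0.333,-0.15,0],"delta_rot": [0,0,0],"fingers": -1}
    - {"slide": [0.333,-0.15,0],"delta_rot": [0,0,0],"fingers": -1}
    - {"slide": [0.333,-0.15,0],"delta_rot": [0,0,0],"fingers": -1}
    - {"slide": [0.33,-0.15,0],"delta_rot": [0,0,0],"fingers": -1}

```text
time_s: 17.05
tcp_pos: [0.6043, -0.0376, 0.2199]
eef_rot: [179.9, 0.0, -89.1]
contact_force: [0.7, 0.1, -2.3]
gripper_width: 0.014
gripper_force: 39.9
```

Call:
play_rows:
  rows:
    - {"slide": [0,0,0.19],"delta_rot": [0,0,0],"fingers": -1}
    - {"slide": [0,0,0.19],"delta_rot": [0,0,0],"fingers": -1}
    - {"slide": [0,0,0],"delta_rot": [0,0,0],"fingers": -1}
    - {"slide": [0,0,0],"delta_rot": [0,0,0],"fingers": -1}

```text
time_s: 17.55
tcp_pos: [0.6048, -0.0359, 0.1649]
eef_rot: [-180.0, -0.0, -89.1]
contact_force: [0.6, 0.6, -1.3]
gripper_width: 0.0139
gripper_force: 40.0
```

```bash
cat >> h.py <<'E'
def held(c,grasp_z,bay):
    "front two bores of the held block -> block centre; says the slide to put it over the bay"
    s=r.get_state();z=s["tcp_pos"][2]-grasp_z+.045;yaw=np.radians(s["eef_rot"][2]+90)
    g=cv2.cvtColor(c["image"],cv2.COLOR_BGR2GRAY);n,l,st,ce=cv2.connectedComponentsWithStats((g<40).astype(np.uint8))
    q=[ce[i] for i in range(1,n) if 80<st[i,4]<320 and .7<st[i,2]/st[i,3]<1.4 and abs(ce[i][1]-226)<12 and 270<ce[i][0]<365]
    p=np.array([wray(c,*k,z)[:2] for k in q]);print("held bores",np.round(q,1).tolist(),"gap",np.linalg.norm(p[0]-p[-1]).round(4))
    m=p.mean(0)+.0125*np.array([-np.sin(yaw),np.cos(yaw)]);d=np.array(bay)-m
    print("block",m.round(4),"minus tcp",(m-s["tcp_pos"][:2]).round(4),"need",d.round(4),"slide x,y",(-d[1]/.15).round(3),(-d[0]/.15).round(3))
E
python3 -c "
from h import *
go(.6055,-.0346,.106,-89.1)
c=wsnap('wH2');held(c,.0513,[.6055,-.0338])"
```

```text
t 17.6 tcp [ 0.6048 -0.0359  0.1649] rpy [-1.7999e+02 -2.0000e-02 -8.9070e+01] F [ 0.6  0.6 -1.3] w 0.0139
turn first: rotz rows 0.01 tilt fix [-0.001 -0.005  0.   ] slide units after turn [-0.008 -0.005  0.393]  before turn [-0.009 -0.005  0.393]
held bores [[283.1, 228.9], [350.3, 229.0]] gap 0.0389
block [ 0.6051 -0.0353] minus tcp [-0.      0.0004] need [0.0004 0.0015] slide x,y -0.01 -0.002
```

Call:
play_rows:
  rows:
    - {"slide": [-0.009,-0.003,0.08],"delta_rot": [0,0,0],"fingers": -1}
    - {"slide": [0,0,0.08],"delta_rot": [0,0,0],"fingers": -1}
    - {"slide": [0,0,0.06],"delta_rot": [0,0,0],"fingers": -1}
    - {"slide": [0,0,0.06],"delta_rot": [0,0,0],"fingers": -1}
    - {"slide": [0,0,0.06],"delta_rot": [0,0,0],"fingers": -1}
    - {"slide": [0,0,0.05],"delta_rot": [0,0,0],"fingers": -1}
    - {"slide": [0,0,0],"delta_rot": [0,0,0],"fingers": -1}
    - {"slide": [0,0,0],"delta_rot": [0,0,0],"fingers": -1}

```text
time_s: 18.6
tcp_pos: [0.6051, -0.0347, 0.1061]
eef_rot: [-180.0, -0.0, -89.1]
contact_force: [0.4, -0.2, -0.5]
gripper_width: 0.014
gripper_force: 40.0
```

Home. Release, lift, move toward block C.

Call:
play_rows:
  rows:
    - {"slide": [0,0,0],"delta_rot": [0,0,0],"fingers": -0.2}
    - {"slide": [0,0,0],"delta_rot": [0,0,0],"fingers": -0.2}
    - {"slide": [0,0,0],"delta_rot": [0,0,0],"fingers": -0.2}
    - {"slide": [0,0,-0.2],"delta_rot": [0,0,0],"fingers": -0.2}
    - {"slide": [0,0,-0.4],"delta_rot": [0,0,0],"fingers": -0.2}
    - {"slide": [0,0,-0.2],"delta_rot": [0,0,0],"fingers": -0.2}
    - {"slide": [-0.38,0,0],"delta_rot": [0,0,0],"fingers": -0.2}
    - {"slide": [0,0,0],"delta_rot": [0,0,0],"fingers": -0.2}

```text
time_s: 19.6
tcp_pos: [0.6042, 0.025, 0.2266]
eef_rot: [-179.9, 0.1, -89.0]
contact_force: [-0.5, -0.2, -0.6]
gripper_width: 0.035
gripper_force: 0.0
```

```bash
python3 -c "
from h import *
c=wsnap('wV2')
bores(c,[.6055,-.0338],.1);bores(c,[.6064,-.0858],.1)
go(.4488,.399,.17,-97.6)"
```

```text
6 bores, centre [ 0.6055 -0.034 ] yaw 0.8 spread [0.0101 0.0196]
3 bores, centre [ 0.6265 -0.0858] yaw -88.0 spread [0.0001 0.0102]
t 19.6 tcp [0.604  0.0237 0.2263] rpy [-1.7997e+02  2.0000e-02 -8.8980e+01] F [ 0.  -0.3 -0.6] w 0.035
turn first: rotz rows 1.88 tilt fix [-0.005  0.003 -0.   ] slide units after turn [-2.343  1.356  0.375]  before turn [-2.52   0.99   0.375]
```

Call:
play_rows:
  rows:
    - {"slide": [0,0,0],"delta_rot": [0,0,0.94],"fingers": -0.2}
    - {"slide": [0,0,0],"delta_rot": [0,0,0.94],"fingers": -0.2}
    - {"slide": [-0.335,0.194,0],"delta_rot": [0,0,0],"fingers": -0.2}
    - {"slide": [-0.335,0.194,0],"delta_rot": [0,0,0],"fingers": -0.2}
    - {"slide": [-0.335,0.194,0],"delta_rot": [0,0,0],"fingers": -0.2}
    - {"slide": [-0.335,0.194,0],"delta_rot": [0,0,0],"fingers": -0.2}
    - {"slide": [-0.335,0.194,0],"delta_rot": [0,0,0],"fingers": -0.2}
    - {"slide": [-0.335,0.194,0],"delta_rot": [0,0,0],"fingers": -0.2}

```text
time_s: 20.65
tcp_pos: [0.471, 0.3455, 0.226]
eef_rot: [-180.0, -0.0, -97.8]
contact_force: [1.3, -0.2, 0.5]
gripper_width: 0.0351
gripper_force: 0.0
```

Call:
play_rows:
  rows:
    - {"slide": [-0.335,0.194,0],"delta_rot": [0,0,0],"fingers": -0.2}
    - {"slide": [0,0,0.2],"delta_rot": [0,0,0],"fingers": -0.2}
    - {"slide": [0,0,0.2],"delta_rot": [0,0,0],"fingers": -0.2}
    - {"slide": [0,0,0],"delta_rot": [0,0,0],"fingers": -0.2}

```text
time_s: 21.15
tcp_pos: [0.4487, 0.3966, 0.1636]
eef_rot: [179.9, -0.3, -97.8]
contact_force: [-0.8, -0.5, -0.3]
gripper_width: 0.0346
gripper_force: 0.0
```

```bash
python3 -c "
from h import *
c=wsnap('wC')
m=bores(c,[.4488,.399])
go(*m,.05,-97.6)"
```

```text
6 bores, centre [0.4486 0.399 ] yaw -7.6 spread [0.0103 0.0196]
t 21.2 tcp [0.4497 0.3974 0.1655] rpy [ 1.7997e+02 -1.3000e-01 -9.7740e+01] F [-0.3 -0.2  1.5] w 0.0351
turn first: rotz rows -0.03 tilt fix [ 0.006 -0.027 -0.   ] slide units after turn [-0.009  0.008  0.77 ]  before turn [-0.011  0.008  0.77 ]
```

Call:
play_rows:
  rows:
    - {"slide": [-0.01,0.008,0.25],"delta_rot": [0,0,-0.03],"fingers": -0.2}
    - {"slide": [0,0,0.25],"delta_rot": [0,0,0],"fingers": -0.2}
    - {"slide": [0,0,0.18],"delta_rot": [0,0,0],"fingers": -0.2}
    - {"slide": [0,0,0.09],"delta_rot": [0,0,0],"fingers": -0.2}
    - {"slide": [0,0,0],"delta_rot": [0,0,0],"fingers": -1}
    - {"slide": [0,0,0],"delta_rot": [0,0,0],"fingers": -1}
    - {"slide": [0,0,0],"delta_rot": [0,0,0],"fingers": -1}
    - {"slide": [0,0,0],"delta_rot": [0,0,0],"fingers": -1}

```text
time_s: 22.2
tcp_pos: [0.4488, 0.4007, 0.0518]
eef_rot: [-179.9, 0.1, -97.6]
contact_force: [-3.3, 0.9, 6.8]
gripper_width: 0.0139
gripper_force: 40.0
```

Call:
play_rows:
  rows:
    - {"slide": [0,0,-0.2],"delta_rot": [0,0,-0.95],"fingers": -1}
    - {"slide": [0,0,-0.35],"delta_rot": [0,0,-0.95],"fingers": -1}
    - {"slide": [0,0,-0.35],"delta_rot": [0,0,0],"fingers": -1}
    - {"slide": [0,0,-0.25],"delta_rot": [0,0,0],"fingers": -1}
    - {"slide": [0,0,0],"delta_rot": [0,0,0],"fingers": -1}

```text
time_s: 22.82
tcp_pos: [0.4494, 0.4012, 0.2267]
eef_rot: [-179.8, 0.3, -88.9]
contact_force: [-0.5, 0.0, -3.4]
gripper_width: 0.0138
gripper_force: 40.0
```

```bash
python3 -c "
from h import *
go(.6041,.0602,.165,-89.1)"
```

```text
t 22.8 tcp [0.4494 0.4012 0.2267] rpy [-179.79    0.29  -88.86] F [-0.5  0.  -3.4] w 0.0138
turn first: rotz rows 0.05 tilt fix [-0.045  0.063 -0.   ] slide units after turn [ 2.289 -0.996  0.411]  before turn [ 2.295 -0.985  0.403]
```

Call:
play_rows:
  rows:
    - {"slide": [0.326,-0.142,0],"delta_rot": [0,0,0.05],"fingers": -1}
    - {"slide": [0.326,-0.142,0],"delta_rot": [0,0,0],"fingers": -1}
    - {"slide": [0.326,-0.142,0],"delta_rot": [0,0,0],"fingers": -1}
    - {"slide": [0.325,-0.142,0],"delta_rot": [0,0,0],"fingers": -1}
    - {"slide": [0.325,-0.142,0],"delta_rot": [0,0,0],"fingers": -1}
    - {"slide": [0.325,-0.142,0],"delta_rot": [0,0,0],"fingers": -1}
    - {"slide": [0.325,-0.144,0],"delta_rot": [0,0,0],"fingers": -1}
    - {"slide": [0,0,0.2],"delta_rot": [0,0,0],"fingers": -1}

```text
time_s: 23.82
tcp_pos: [0.605, 0.0576, 0.1931]
eef_rot: [-179.9, 0.0, -89.3]
contact_force: [0.4, 1.9, -3.8]
gripper_width: 0.0143
gripper_force: 40.0
```

Call:
play_rows:
  rows:
    - {"slide": [0,0,0.2],"delta_rot": [0,0,0],"fingers": -1}
    - {"slide": [0,0,0],"delta_rot": [0,0,0],"fingers": -1}
    - {"slide": [0,0,0],"delta_rot": [0,0,0],"fingers": -1}

```text
time_s: 24.2
tcp_pos: [0.6037, 0.0609, 0.1635]
eef_rot: [-180.0, -0.0, -89.1]
contact_force: [0.7, 0.7, -2.8]
gripper_width: 0.0136
gripper_force: 40.0
```

```bash
python3 -c "
from h import *
go(.6041,.062,.1068,-89.1)
c=wsnap('wH3');held(c,.0518,[.6041,.0602])"
```

```text
t 24.2 tcp [0.6037 0.0609 0.1635] rpy [-1.7999e+02 -2.0000e-02 -8.9080e+01] F [ 0.7  0.7 -2.8] w 0.0136
turn first: rotz rows 0.01 tilt fix [-0.003 -0.005  0.   ] slide units after turn [-0.008 -0.003  0.378]  before turn [-0.008 -0.003  0.378]
held bores [[283.0, 224.5], [350.6, 224.3]] gap 0.039
block [0.604  0.0588] minus tcp [ 0.     -0.0023] need [0.0001 0.0014] slide x,y -0.009 -0.001
```

Call:
play_rows:
  rows:
    - {"slide": [-0.009,-0.002,0.08],"delta_rot": [0,0,0],"fingers": -1}
    - {"slide": [0,0,0.08],"delta_rot": [0,0,0],"fingers": -1}
    - {"slide": [0,0,0.06],"delta_rot": [0,0,0],"fingers": -1}
    - {"slide": [0,0,0.06],"delta_rot": [0,0,0],"fingers": -1}
    - {"slide": [0,0,0.06],"delta_rot": [0,0,0],"fingers": -1}
    - {"slide": [0,0,0.038],"delta_rot": [0,0,0],"fingers": -1}
    - {"slide": [0,0,0],"delta_rot": [0,0,0],"fingers": -1}
    - {"slide": [0,0,0],"delta_rot": [0,0,0],"fingers": -1}

```text
time_s: 25.25
tcp_pos: [0.6037, 0.062, 0.1068]
eef_rot: [-180.0, -0.0, -89.1]
contact_force: [-3.0, -0.4, 2.8]
gripper_width: 0.0139
gripper_force: 40.0
```

Call:
play_rows:
  rows:
    - {"slide": [0,0,0],"delta_rot": [0,0,0],"fingers": -0.2}
    - {"slide": [0,0,0],"delta_rot": [0,0,0],"fingers": -0.2}
    - {"slide": [0,0,0],"delta_rot": [0,0,0],"fingers": -0.2}
    - {"slide": [0,0,-0.2],"delta_rot": [0,0,0],"fingers": -0.2}
    - {"slide": [0,0,-0.4],"delta_rot": [0,0,0],"fingers": -0.2}
    - {"slide": [0,0,-0.2],"delta_rot": [0,0,0],"fingers": -0.2}
    - {"slide": [-0.4,0,0],"delta_rot": [0,0,0],"fingers": -0.2}
    - {"slide": [0,0,0],"delta_rot": [0,0,0],"fingers": -0.2}

```text
time_s: 26.25
tcp_pos: [0.6029, 0.1249, 0.2267]
eef_rot: [-179.9, 0.1, -89.0]
contact_force: [-0.2, 0.2, -0.3]
gripper_width: 0.0347
gripper_force: 0.0
```

Call:
play_rows:
  rows:
    - {"slide": [0,0,0],"delta_rot": [0,0,-1],"fingers": -0.2}
    - {"slide": [0,0,0],"delta_rot": [0,0,-1],"fingers": -0.2}
    - {"slide": [0,0,0],"delta_rot": [0,0,-1],"fingers": -0.2}
    - {"slide": [0,0,0],"delta_rot": [0,0,-1],"fingers": -0.2}
    - {"slide": [0,0,0],"delta_rot": [0,0,-1],"fingers": -0.2}
    - {"slide": [0,0,0],"delta_rot": [0,0,-1],"fingers": -0.2}
    - {"slide": [0,0,0],"delta_rot": [0,0,-1],"fingers": -0.2}
    - {"slide": [0,0,0],"delta_rot": [0,0,-1],"fingers": -0.2}

```text
time_s: 27.25
tcp_pos: [0.6026, 0.1217, 0.226]
eef_rot: [180.0, 0.0, -52.3]
contact_force: [-0.1, -0.0, -0.1]
gripper_width: 0.0353
gripper_force: 0.0
```

```bash
python3 -c "
from h import *
go(.5373,.3928,.165,-52.2)"
```

```text
t 27.2 tcp [0.6026 0.1217 0.226 ] rpy [179.97   0.   -52.29] F [-0.1 -0.  -0.1] w 0.0353
turn first: rotz rows -0.02 tilt fix [0.006 0.001 0.   ] slide units after turn [-1.695 -0.764  0.407]  before turn [-1.696 -0.761  0.406]
```

Call:
play_rows:
  rows:
    - {"slide": [-0.34,-0.153,0],"delta_rot": [0,0,0],"fingers": -0.2}
    - {"slide": [-0.34,-0.153,0],"delta_rot": [0,0,0],"fingers": -0.2}
    - {"slide": [-0.34,-0.153,0],"delta_rot": [0,0,0],"fingers": -0.2}
    - {"slide": [-0.34,-0.153,0],"delta_rot": [0,0,0],"fingers": -0.2}
    - {"slide": [-0.335,-0.152,0],"delta_rot": [0,0,0],"fingers": -0.2}
    - {"slide": [0,0,0.2],"delta_rot": [0,0,0],"fingers": -0.2}
    - {"slide": [0,0,0.2],"delta_rot": [0,0,0],"fingers": -0.2}
    - {"slide": [0,0,0],"delta_rot": [0,0,0],"fingers": -0.2}

```text
time_s: 28.25
tcp_pos: [0.5374, 0.3922, 0.1635]
eef_rot: [179.7, -0.1, -52.4]
contact_force: [0.5, -0.3, 0.1]
gripper_width: 0.0348
gripper_force: 0.0
```

```bash
python3 -c "
from h import *
c=wsnap('wB')
m=bores(c,[.5373,.3928])
go(*m,.05,-52.2)"
```

```text
6 bores, centre [0.5371 0.3929] yaw 38.2 spread [0.0101 0.0195]
t 28.3 tcp [0.5385 0.3928 0.1656] rpy [ 1.7988e+02 -5.0000e-02 -5.2430e+01] F [-0.4 -0.4  0.9] w 0.0351
turn first: rotz rows -0.05 tilt fix [ 0.027 -0.011 -0.   ] slide units after turn [-0.006  0.007  0.771]  before turn [-0.007  0.005  0.771]
```

Call:
play_rows:
  rows:
    - {"slide": [-0.006,0.007,0.25],"delta_rot": [0,0,-0.06],"fingers": -0.2}
    - {"slide": [0,0,0.25],"delta_rot": [0,0,0],"fingers": -0.2}
    - {"slide": [0,0,0.18],"delta_rot": [0,0,0],"fingers": -0.2}
    - {"slide": [0,0,0.09],"delta_rot": [0,0,0],"fingers": -0.2}
    - {"slide": [0,0,0],"delta_rot": [0,0,0],"fingers": -1}
    - {"slide": [0,0,0],"delta_rot": [0,0,0],"fingers": -1}
    - {"slide": [0,0,0],"delta_rot": [0,0,0],"fingers": -1}
    - {"slide": [0,0,0],"delta_rot": [0,0,0],"fingers": -1}

```text
time_s: 29.3
tcp_pos: [0.5375, 0.3939, 0.0521]
eef_rot: [-179.9, 0.0, -52.1]
contact_force: [-2.4, -0.4, 6.1]
gripper_width: 0.0136
gripper_force: 40.0
```

Call:
play_rows:
  rows:
    - {"slide": [0,0,-0.2],"delta_rot": [0,0,0],"fingers": -1}
    - {"slide": [0,0,-0.35],"delta_rot": [0,0,1],"fingers": -1}
    - {"slide": [0,0,-0.35],"delta_rot": [0,0,1],"fingers": -1}
    - {"slide": [0,0,-0.25],"delta_rot": [0,0,1],"fingers": -1}
    - {"slide": [0,0,0],"delta_rot": [0,0,1],"fingers": -1}
    - {"slide": [0,0,0],"delta_rot": [0,0,1],"fingers": -1}
    - {"slide": [0,0,0],"delta_rot": [0,0,1],"fingers": -1}
    - {"slide": [0,0,0],"delta_rot": [0,0,1],"fingers": -1}

```text
time_s: 30.3
tcp_pos: [0.5369, 0.3934, 0.223]
eef_rot: [180.0, -0.0, -84.4]
contact_force: [-0.0, -0.3, -2.7]
gripper_width: 0.0136
gripper_force: 39.9
```

Call:
play_rows:
  rows:
    - {"slide": [0,0,0],"delta_rot": [0,0,1],"fingers": -1}
    - {"slide": [0,0,0],"delta_rot": [0,0,0],"fingers": -1}

```text
time_s: 30.55
tcp_pos: [0.5369, 0.3935, 0.223]
eef_rot: [180.0, -0.0, -88.8]
contact_force: [-0.3, -0.6, -2.3]
gripper_width: 0.0139
gripper_force: 39.9
```

```bash
python3 -c "
from h import *
go(.6032,.1122,.165,-89.1)"
```

```text
t 30.6 tcp [0.5369 0.3935 0.223 ] rpy [ 1.7997e+02 -1.0000e-02 -8.8810e+01] F [-0.3 -0.6 -2.3] w 0.0139
turn first: rotz rows 0.06 tilt fix [ 0.007 -0.002 -0.   ] slide units after turn [ 1.882 -0.412  0.387]  before turn [ 1.884 -0.403  0.387]
```

Call:
play_rows:
  rows:
    - {"slide": [0.37,-0.082,0],"delta_rot": [0,0,0.06],"fingers": -1}
    - {"slide": [0.37,-0.082,0],"delta_rot": [0,0,0],"fingers": -1}
    - {"slide": [0.37,-0.082,0],"delta_rot": [0,0,0],"fingers": -1}
    - {"slide": [0.37,-0.082,0],"delta_rot": [0,0,0],"fingers": -1}
    - {"slide": [0.39,-0.083,0],"delta_rot": [0,0,0],"fingers": -1}
    - {"slide": [0,0,0.19],"delta_rot": [0,0,0],"fingers": -1}
    - {"slide": [0,0,0.19],"delta_rot": [0,0,0],"fingers": -1}
    - {"slide": [0,0,0],"delta_rot": [0,0,0],"fingers": -1}

```text
time_s: 31.55
tcp_pos: [0.6019, 0.1132, 0.1641]
eef_rot: [179.7, -0.1, -89.1]
contact_force: [0.2, -0.6, -1.3]
gripper_width: 0.0135
gripper_force: 39.9
```

Call:
play_rows:
  rows:
    - {"slide": [0,0,0],"delta_rot": [0,0,0],"fingers": -1}

```text
time_s: 31.68
tcp_pos: [0.6041, 0.1144, 0.1675]
eef_rot: [-179.9, 0.0, -89.0]
contact_force: [-0.3, 0.6, -2.3]
gripper_width: 0.0135
gripper_force: 39.9
```

```bash
python3 -c "
from h import *
go(.6032,.1122,.1071,-89.1)
c=wsnap('wH4');held(c,.0521,[.6032,.1122])"
```

```text
t 31.7 tcp [0.6041 0.1144 0.1675] rpy [-179.93    0.    -89.02] F [-0.3  0.6 -2.3] w 0.0135
turn first: rotz rows 0.02 tilt fix [-0.015  0.    -0.   ] slide units after turn [0.015 0.006 0.402]  before turn [0.015 0.007 0.402]
held bores [[283.2, 226.6], [350.6, 226.8]] gap 0.0392
block [0.6044 0.114 ] minus tcp [ 0.0001 -0.0006] need [-0.0012 -0.0018] slide x,y 0.012 0.008
```

Call:
play_rows:
  rows:
    - {"slide": [0.01,0.006,0.08],"delta_rot": [0,0,0],"fingers": -1}
    - {"slide": [0,0,0.08],"delta_rot": [0,0,0],"fingers": -1}
    - {"slide": [0,0,0.04],"delta_rot": [0,0,0],"fingers": -1}
    - {"slide": [0,0,0],"delta_rot": [0,0,0],"fingers": -1}
    - {"slide": [0,0,0],"delta_rot": [0,0,0],"fingers": -1}

```text
time_s: 32.35
tcp_pos: [0.6028, 0.1127, 0.1365]
eef_rot: [-180.0, -0.0, -89.1]
contact_force: [0.1, 0.7, -1.3]
gripper_width: 0.0132
gripper_force: 39.9
```

```bash
python3 -c "
from h import *
go(.6032,.1126,.1071,-89.1)"
```

```text
t 32.4 tcp [0.6028 0.1127 0.1365] rpy [-179.98   -0.    -89.1 ] F [ 0.1  0.7 -1.3] w 0.0132
turn first: rotz rows 0.00 tilt fix [-0.004 -0.001  0.   ] slide units after turn [ 0.    -0.002  0.196]  before turn [ 0.    -0.002  0.196]
```

Call:
play_rows:
  rows:
    - {"slide": [0,0,0.06],"delta_rot": [0,0,0],"fingers": -1}
    - {"slide": [0,0,0.06],"delta_rot": [0,0,0],"fingers": -1}
    - {"slide": [0,0,0.05],"delta_rot": [0,0,0],"fingers": -1}
    - {"slide": [0,0,0.03],"delta_rot": [0,0,0],"fingers": -1}
    - {"slide": [0,0,0],"delta_rot": [0,0,0],"fingers": -1}
    - {"slide": [0,0,0],"delta_rot": [0,0,0],"fingers": -1}

```text
time_s: 33.1
tcp_pos: [0.6023, 0.1124, 0.107]
eef_rot: [180.0, -0.0, -89.1]
contact_force: [-4.3, -1.1, 5.8]
gripper_width: 0.0139
gripper_force: 40.0
```

Call:
play_rows:
  rows:
    - {"slide": [0,0,0],"delta_rot": [0,0,0],"fingers": -0.2}
    - {"slide": [0,0,0],"delta_rot": [0,0,0],"fingers": -0.2}
    - {"slide": [0,0,0],"delta_rot": [0,0,0],"fingers": -0.2}
    - {"slide": [0,0,-0.2],"delta_rot": [0,0,0],"fingers": -0.2}
    - {"slide": [0,0,-0.4],"delta_rot": [0,0,0],"fingers": -0.2}
    - {"slide": [-0.38,0,0],"delta_rot": [0,0,0],"fingers": -0.2}
    - {"slide": [0,0,0],"delta_rot": [0,0,0],"fingers": -0.2}
    - {"slide": [0,0,0],"delta_rot": [0,0,0],"fingers": -0.2}

```text
time_s: 34.1
tcp_pos: [0.6014, 0.1696, 0.1959]
eef_rot: [180.0, -0.0, -89.1]
contact_force: [0.3, -0.9, -0.7]
gripper_width: 0.035
gripper_force: 0.0
```

```bash
python3 -c "
from h import *
c=wsnap('wV4')
for b in ([.6032,.1122],[.6041,.0602],[.6055,-.0338],[.6064,-.0858]):
  try: bores(c,b,.1)
  except Exception as e: print(e)
go(.603,.15,.3,-89.1)
t=r.capture('top');cv2.imwrite('pics/top1.png',t['image'][130:310,260:520].repeat(3,0).repeat(3,1));pickle.dump(t,open('top1.pkl','wb'))"
```

```text
6 bores, centre [0.6028 0.1119] yaw 0.8 spread [0.0101 0.0191]
3 bores, centre [0.6238 0.0603] yaw -89.1 spread [0.0001 0.0102]
0-dimensional array given. Array must be at least two-dimensional
0-dimensional array given. Array must be at least two-dimensional
t 34.1 tcp [0.6014 0.1691 0.1958] rpy [ 1.7995e+02 -3.0000e-02 -8.9100e+01] F [ 0.1 -1.3  0.4] w 0.035
turn first: rotz rows -0.00 tilt fix [ 0.011 -0.007 -0.   ] slide units after turn [ 0.128 -0.009 -0.695]  before turn [ 0.128 -0.008 -0.694]h.py:31: RuntimeWarning: Mean of empty slice.
  m=p.mean(0);e,V=np.linalg.eigh((p-m).T@(p-m));v=V[:,1]*np.sign(V[0,1])
  ret = ret.dtype.type(ret / rcount)
```

View pics/top1.png

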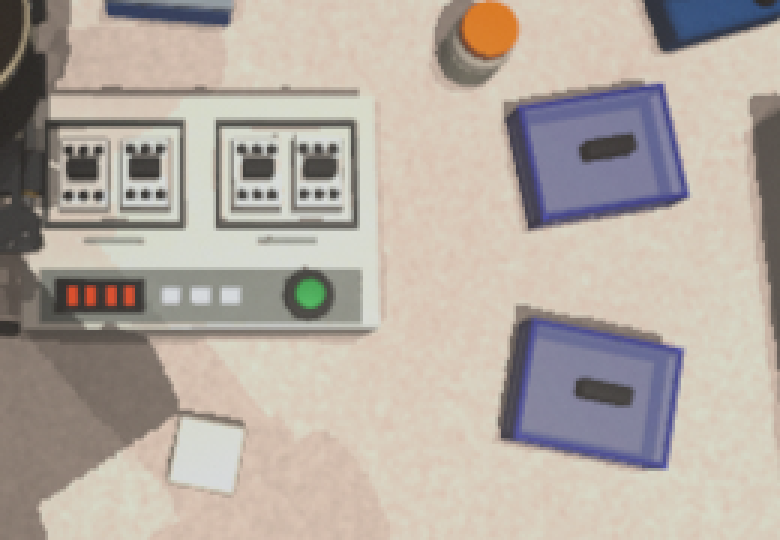

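Call:
play_rows:
  rows:
    - {"slide": [0,0.08,-0.35],"delta_rot": [0,0,0],"fingers": -0.2}
    - {"slide": [0,0.08,-0.35],"delta_rot": [0,0,0],"fingers": -0.2}
    - {"slide": [0.39,0.08,0],"delta_rot": [0,0,0],"fingers": -0.2}
    - {"slide": [0.39,0.08,0],"delta_rot": [0,0,0],"fingers": -0.2}
    - {"slide": [0.39,0.08,0],"delta_rot": [0,0,0],"fingers": -0.2}
    - {"slide": [0.39,0.08,0],"delta_rot": [0,0,0],"fingers": -0.2}
    - {"slide": [0.39,0.08,0],"delta_rot": [0,0,0],"fingers": -0.2}
    - {"slide": [0.39,0.08,0],"delta_rot": [0,0,0],"fingers": -0.2}

```text
time_s: 35.2
tcp_pos: [0.51, -0.1854, 0.3014]
eef_rot: [-180.0, -0.0, -89.2]
contact_force: [0.5, -0.3, -0.7]
gripper_width: 0.035
gripper_force: 0.0
```

Call:
play_rows:
  rows:
    - {"slide": [0,0,0],"delta_rot": [0,0,0],"fingers": -0.2}
    - {"slide": [0,0,0],"delta_rot": [0,0,0],"fingers": -0.2}

```text
time_s: 35.45
tcp_pos: [0.5107, -0.1836, 0.3011]
eef_rot: [180.0, 0.0, -89.2]
contact_force: [0.2, 0.0, -0.0]
gripper_width: 0.0349
gripper_force: 0.0
```

```bash
python3 -c "
from h import *
c=wsnap('wHd')
g=cv2.cvtColor(c['image'],cv2.COLOR_BGR2GRAY);n,l,st,ce=cv2.connectedComponentsWithStats((g<45).astype(np.uint8))
for i in range(1,n):
  w=wray(c,*ce[i],.076)
  if st[i,4]>100 and -.45<w[1]<-.2 and .3<w[0]<.75: print(ce[i].round(1),st[i],w.round(4))
go(.603,-.356,.3,-90)
cv2.imwrite('pics/wHdc.png',c['image'])"
```

```text
[218.8  48. ] [210  31  19  35 483] [ 0.6359 -0.3408  0.076 ]
[380.9  56.8] [375  39  19  35 184] [ 0.4344 -0.3286  0.076 ]
t 35.5 tcp [ 0.511  -0.1829  0.3012] rpy [ 1.7999e+02  1.0000e-02 -8.9150e+01] F [0.9 0.2 0.2] w 0.0349
turn first: rotz rows 0.19 tilt fix [0.003 0.002 0.   ] slide units after turn [ 1.154 -0.613  0.008]  before turn [ 1.163 -0.596  0.007]
```

View pics/wHdc.png

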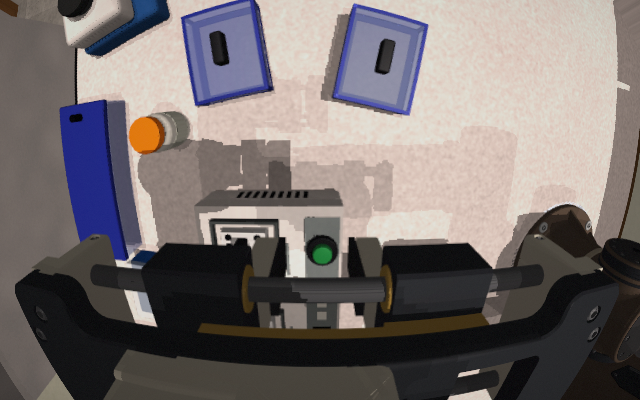

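Call:
play_rows:
  rows:
    - {"slide": [0.16,-0.27,0.2],"delta_rot": [0,0,0],"fingers": -0.2}
    - {"slide": [0.16,-0.27,0.2],"delta_rot": [0,0,0],"fingers": -0.2}
    - {"slide": [0.16,-0.27,0.2],"delta_rot": [0,0,0],"fingers": -0.2}
    - {"slide": [0,0,0],"delta_rot": [0,0,0],"fingers": -0.2}
    - {"slide": [0,0,0],"delta_rot": [0,0,0],"fingers": -0.2}

```text
time_s: 36.12
tcp_pos: [0.6341, -0.2519, 0.2108]
eef_rot: [179.9, -0.0, -89.0]
contact_force: [0.2, 0.1, 0.6]
gripper_width: 0.0351
gripper_force: 0.0
```

```bash
cat >> h.py <<'E'
def hood(c,xy,show=None):
    "roof outline (z=.05) by the blue hue, and the black handle"
    im=c["image"];h=cv2.cvtColor(im,cv2.COLOR_BGR2HSV);g=cv2.cvtColor(im,cv2.COLOR_BGR2GRAY)
    n,l,st,ce=cv2.connectedComponentsWithStats((g<45).astype(np.uint8))
    for i in range(1,n):
        w=wray(c,*ce[i],.076)
        if st[i,4]>100 and np.hypot(*(w[:2]-xy))<.05:
            k=cv2.convexHull(np.argwhere(l==i)[:,::-1].astype(np.int32))[:,0]
            print("handle",ce[i].round(1),st[i,2:],[np.round(x,1) for x in cv2.minAreaRect(np.array([1000*wray(c,*q,.076)[:2] for q in k],np.float32))])
    m=cv2.inRange(h,(110,70,20),(130,255,255));m=cv2.morphologyEx(m,cv2.MORPH_OPEN,np.ones((3,3)))
    if show: cv2.imwrite(show,np.hstack([im[:250,120:520],cv2.cvtColor(m,cv2.COLOR_GRAY2BGR)[:250,120:520]]))
    n,l,st,ce=cv2.connectedComponentsWithStats(m)
    for i in range(1,n):
        if st[i,4]>1000:
            k=cv2.convexHull(np.argwhere(l==i)[:,::-1].astype(np.int32))[:,0]
            for z in(0,.05): print("hull at",z,st[i],[np.round(x,1) for x in cv2.minAreaRect(np.array([1000*wray(c,*q,z)[:2] for q in k],np.float32))])
E
python3 -c "
from h import *
c=wsnap('wHA');go(.63,-.342,.2,-90)
hood(c,[.632,-.342],'pics/wHAc.png')"
```

```text
t 36.2 tcp [ 0.6341 -0.2519  0.2121] rpy [-1.7996e+02 -2.0000e-02 -8.9020e+01] F [ 0.1 -0.   0.5] w 0.0348
turn first: rotz rows 0.21 tilt fix [-0.009 -0.004  0.   ] slide units after turn [0.601 0.027 0.08 ]  before turn [0.6   0.038 0.081]
handle [311.4  97.1] [ 21  46 194] [array([ 639.3, -343.4]), array([14.6, 42.2]), np.float64(10.5)]
hull at 0 [ 253   27  120  139 5697] [array([ 640.3, -344.6]), array([121.9, 153.8]), np.float64(10.4)]
hull at 0.05 [ 253   27  120  139 5697] [array([ 639.7, -343.1]), array([105.4, 133. ]), np.float64(10.4)]
hull at 0 [ 432   52  109  132 4361] [array([ 405.9, -333.6]), array([153.8, 145.2]), np.float64(79.2)]
hull at 0.05 [ 432   52  109  132 4361] [array([ 437. , -333.6]), array([133. , 125.6]), np.float64(79.2)]
hull at 0 [  77  149   82  120 6936] [array([ 930.8, -190.5]), array([132.8, 188.9]), np.float64(0.1)]
hull at 0.05 [  77  149   82  120 6936] [array([ 890.9, -209.9]), array([114.8, 163.4]), np.float64(0.1)]
```

View pics/wHAc.png

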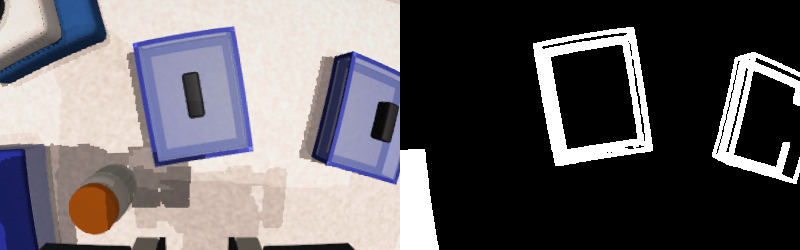

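```bash
python3 -c "
from h import *
c=pickle.load(open('wHA.pkl','rb'))
for u,v in ((225,35),(200,82),(180,65)):print([wray(c,u,v,z)[:2].round(3).tolist() for z in (0,.05,.1)])
t=np.radians(10.4);print('body end',.6395+.0965*np.cos(t),-.3433+.0965*np.sin(t),'corner',.6395+.0965*np.cos(t)+.039*np.sin(t),-.3433+.0965*np.sin(t)-.039*np.cos(t))
go(.6395,-.3433,.11,-79.6)"
```

```text
[[0.748, -0.422], [0.733, -0.41], [0.717, -0.398]]
[[0.779, -0.365], [0.76, -0.361], [0.741, -0.356]]
[[0.807, -0.389], [0.784, -0.381], [0.761, -0.374]]
body end 0.7344146469334917 -0.32587990248332094 corner 0.7414548935982636 -0.364239189845043
t 36.2 tcp [ 0.6341 -0.2519  0.2121] rpy [-1.7996e+02 -2.0000e-02 -8.9020e+01] F [ 0.1 -0.   0.5] w 0.0348
turn first: rotz rows -2.05 tilt fix [-0.009 -0.004  0.   ] slide units after turn [0.606 0.075 0.68 ]  before turn [ 0.61  -0.025  0.681]
```

Call:
play_rows:
  rows:
    - {"slide": [0,0,0],"delta_rot": [0,0,-1],"fingers": -0.2}
    - {"slide": [0,0,0],"delta_rot": [0,0,-1],"fingers": -0.2}
    - {"slide": [0.303,0.037,0],"delta_rot": [0,0,-0.05],"fingers": -0.2}
    - {"slide": [0.303,0.038,0],"delta_rot": [0,0,0],"fingers": -0.2}
    - {"slide": [0,0,0.34],"delta_rot": [0,0,0],"fingers": -0.2}
    - {"slide": [0,0,0.34],"delta_rot": [0,0,0],"fingers": -0.2}
    - {"slide": [0,0,0],"delta_rot": [0,0,0],"fingers": -0.2}
    - {"slide": [0,0,0],"delta_rot": [0,0,0],"fingers": -0.2}

```text
time_s: 37.17
tcp_pos: [0.6403, -0.3445, 0.113]
eef_rot: [-179.8, -0.1, -79.6]
contact_force: [-0.2, 0.1, 0.8]
gripper_width: 0.0356
gripper_force: 0.0
```

```bash
python3 -c "
from h import *
go(.6395,-.3433,.054,-79.6)"
```

```text
t 37.2 tcp [ 0.6403 -0.3445  0.113 ] rpy [-1.7981e+02 -1.5000e-01 -7.9620e+01] F [-0.2  0.1  0.8] w 0.0356
turn first: rotz rows -0.00 tilt fix [-0.042 -0.033  0.   ] slide units after turn [-0.009  0.004  0.393]  before turn [-0.01   0.005  0.393]
```

Call:
play_rows:
  rows:
    - {"slide": [-0.005,0.003,0.15],"delta_rot": [0,0,0],"fingers": -0.2}
    - {"slide": [0,0,0.14],"delta_rot": [0,0,0],"fingers": -0.2}
    - {"slide": [0,0,0.1],"delta_rot": [0,0,0],"fingers": -0.2}
    - {"slide": [0,0,0],"delta_rot": [0,0,0],"fingers": -0.2}
    - {"slide": [0,0,0],"delta_rot": [0,0,0],"fingers": -1}
    - {"slide": [0,0,0],"delta_rot": [0,0,0],"fingers": -1}
    - {"slide": [0,0,0],"delta_rot": [0,0,0],"fingers": -1}
    - {"slide": [0,0,0],"delta_rot": [0,0,0],"fingers": -1}

```text
time_s: 38.17
tcp_pos: [0.6387, -0.344, 0.0518]
eef_rot: [-179.9, -0.0, -79.7]
contact_force: [0.3, 1.9, 4.7]
gripper_width: 0.0158
gripper_force: 40.0
```

Call:
play_rows:
  rows:
    - {"slide": [0,0,-0.2],"delta_rot": [0,0,0],"fingers": -1}
    - {"slide": [0,0,-0.35],"delta_rot": [0,0,1],"fingers": -1}
    - {"slide": [0,0,-0.35],"delta_rot": [0,0,1],"fingers": -1}
    - {"slide": [0,0,-0.25],"delta_rot": [0,0,0.08],"fingers": -1}
    - {"slide": [0,0,0],"delta_rot": [0,0,0],"fingers": -1}

```text
time_s: 38.8
tcp_pos: [0.6395, -0.3443, 0.2271]
eef_rot: [-179.7, -0.1, -89.2]
contact_force: [0.3, -0.4, -3.4]
gripper_width: 0.0159
gripper_force: 40.0
```

```bash
python3 -c "
from h import *
go(.6059,-.0601,.225,-89.1)"
```

```text
t 38.8 tcp [ 0.6395 -0.3443  0.2271] rpy [-1.7968e+02 -1.1000e-01 -8.9240e+01] F [ 0.3 -0.4 -3.4] w 0.0159
turn first: rotz rows -0.03 tilt fix [-0.069 -0.024  0.   ] slide units after turn [-1.898  0.194  0.014]  before turn [-1.898  0.199  0.009]
```

Call:
play_rows:
  rows:
    - {"slide": [-0.379,0.039,0],"delta_rot": [0,0,0],"fingers": -1}
    - {"slide": [-0.379,0.039,0],"delta_rot": [0,0,0],"fingers": -1}
    - {"slide": [-0.379,0.039,0],"delta_rot": [0,0,0],"fingers": -1}
    - {"slide": [-0.379,0.039,0],"delta_rot": [0,0,0],"fingers": -1}
    - {"slide": [-0.379,0.039,0],"delta_rot": [0,0,0],"fingers": -1}
    - {"slide": [0,0,0.1],"delta_rot": [0,0,0],"fingers": -1}
    - {"slide": [0,0,0.1],"delta_rot": [0,0,0],"fingers": -1}
    - {"slide": [0,0,0],"delta_rot": [0,0,0],"fingers": -1}

```text
time_s: 39.8
tcp_pos: [0.6038, -0.0611, 0.1907]
eef_rot: [179.7, -0.0, -89.3]
contact_force: [0.2, 0.2, -1.6]
gripper_width: 0.0158
gripper_force: 40.0
```

Call:
play_rows:
  rows:
    - {"slide": [0,0,0],"delta_rot": [0,0,0],"fingers": -1}
    - {"slide": [0,0,0],"delta_rot": [0,0,0],"fingers": -1}

```text
time_s: 40.05
tcp_pos: [0.6055, -0.0607, 0.1937]
eef_rot: [-180.0, -0.0, -89.3]
contact_force: [0.5, 0.2, -2.4]
gripper_width: 0.016
gripper_force: 40.0
```

```bash
python3 -c "
from h import *
go(.6059,-.0608,.155,-89.1)"
```

```text
t 40.0 tcp [ 0.6055 -0.0607  0.1937] rpy [-179.96   -0.    -89.31] F [ 0.5  0.2 -2.4] w 0.016
turn first: rotz rows -0.05 tilt fix [-0.008 -0.     0.   ] slide units after turn [ 0.001 -0.003  0.258]  before turn [ 0.001 -0.002  0.258]
```

Call:
play_rows:
  rows:
    - {"slide": [0,-0.002,0.1],"delta_rot": [0,0,-0.05],"fingers": -1}
    - {"slide": [0,0,0.1],"delta_rot": [0,0,0],"fingers": -1}
    - {"slide": [0,0,0.06],"delta_rot": [0,0,0],"fingers": -1}
    - {"slide": [0,0,0.04],"delta_rot": [0,0,0],"fingers": -1}
    - {"slide": [0,0,0.04],"delta_rot": [0,0,0],"fingers": -1}
    - {"slide": [0,0,0.025],"delta_rot": [0,0,0],"fingers": -1}
    - {"slide": [0,0,0],"delta_rot": [0,0,0],"fingers": -1}
    - {"slide": [0,0,0],"delta_rot": [0,0,0],"fingers": -1}

```text
time_s: 41.05
tcp_pos: [0.6057, -0.0598, 0.1388]
eef_rot: [-180.0, 0.0, -89.0]
contact_force: [0.0, -0.2, -0.8]
gripper_width: 0.0156
gripper_force: 40.0
```

Call:
play_rows:
  rows:
    - {"slide": [0,0,0.004],"delta_rot": [0,0,0],"fingers": -1}
    - {"slide": [0,0,0],"delta_rot": [0,0,0],"fingers": -0.2}
    - {"slide": [0,0,0],"delta_rot": [0,0,0],"fingers": -0.2}
    - {"slide": [0,0,0],"delta_rot": [0,0,0],"fingers": -0.2}
    - {"slide": [0,0,-0.2],"delta_rot": [0,0,0],"fingers": -0.2}
    - {"slide": [0,0,-0.4],"delta_rot": [0,0,0],"fingers": -0.2}
    - {"slide": [0.27,0.28,0],"delta_rot": [0,0,0],"fingers": -0.2}
    - {"slide": [0.27,0.28,0],"delta_rot": [0,0,0],"fingers": -0.2}

```text
time_s: 42.05
tcp_pos: [0.5223, -0.1429, 0.2285]
eef_rot: [-179.9, 0.0, -88.9]
contact_force: [0.1, -0.2, 0.1]
gripper_width: 0.0349
gripper_force: 0.0
```

Call:
play_rows:
  rows:
    - {"slide": [0.27,0.28,0],"delta_rot": [0,0,0],"fingers": -0.2}
    - {"slide": [0.27,0.28,0],"delta_rot": [0,0,0],"fingers": -0.2}
    - {"slide": [0,0,0.1],"delta_rot": [0,0,0],"fingers": -0.2}
    - {"slide": [0,0,0],"delta_rot": [0,0,0],"fingers": -0.2}
    - {"slide": [0,0,0],"delta_rot": [0,0,0],"fingers": -0.2}

```text
time_s: 42.68
tcp_pos: [0.4411, -0.2244, 0.213]
eef_rot: [180.0, -0.0, -89.0]
contact_force: [-0.5, 0.9, 0.4]
gripper_width: 0.035
gripper_force: 0.0
```

```bash
python3 -c "
from h import *
c=wsnap('wHB')
hood(c,[.435,-.333]);go(.43,-.333,.11,-100.8)"
```

```text
handle [331.4  79.7] [ 24  45 292] [array([ 427.7, -330.9]), array([43.3, 15. ]), np.float64(79.0)]
hull at 0 [ 271   11  124  142 5377] [array([ 424.9, -335.5]), array([153.8, 121.7]), np.float64(79.3)]
hull at 0.05 [ 271   11  124  142 5377] [array([ 427.3, -331.5]), array([133.1, 105.3]), np.float64(79.3)]
hull at 0 [   1  137   61  131 4692] [array([ 969. , -159.1]), array([141.3, 259.7]), np.float64(0.0)]
hull at 0.05 [   1  137   61  131 4692] [array([ 898.3, -178.9]), array([122.3, 224.8]), np.float64(0.0)]
t 42.7 tcp [ 0.4412 -0.2243  0.2131] rpy [ 1.800e+02 -1.000e-02 -8.894e+01] F [ 0.3  0.4 -0.2] w 0.0347
turn first: rotz rows 2.59 tilt fix [ 0.001 -0.002 -0.   ] slide units after turn [ 0.726 -0.062  0.687]  before turn [0.723 0.088 0.687]
```

Call:
play_rows:
  rows:
    - {"slide": [0,0,0],"delta_rot": [0,0,0.87],"fingers": -0.2}
    - {"slide": [0,0,0],"delta_rot": [0,0,0.86],"fingers": -0.2}
    - {"slide": [0,0,0],"delta_rot": [0,0,0.86],"fingers": -0.2}
    - {"slide": [0.358,-0.022,0],"delta_rot": [0,0,0],"fingers": -0.2}
    - {"slide": [0.358,-0.021,0],"delta_rot": [0,0,0],"fingers": -0.2}
    - {"slide": [0,0,0.34],"delta_rot": [0,0,0],"fingers": -0.2}
    - {"slide": [0,0,0.34],"delta_rot": [0,0,0],"fingers": -0.2}
    - {"slide": [0,0,0],"delta_rot": [0,0,0],"fingers": -0.2}

```text
time_s: 43.72
tcp_pos: [0.4244, -0.3302, 0.1078]
eef_rot: [179.6, 0.1, -100.9]
contact_force: [-1.3, -0.8, 0.9]
gripper_width: 0.0354
gripper_force: 0.0
```

Call:
play_rows:
  rows:
    - {"slide": [0,0,0],"delta_rot": [0,0,0],"fingers": -0.2}

```text
time_s: 43.85
tcp_pos: [0.428, -0.3317, 0.1127]
eef_rot: [-179.9, -0.1, -100.8]
contact_force: [0.4, -0.2, 0.1]
gripper_width: 0.0348
gripper_force: 0.0
```

```bash
python3 -c "
from h import *
go(.4275,-.331,.053,-100.8)"
```

```text
t 43.9 tcp [ 0.428  -0.3317  0.1127] rpy [-1.7992e+02 -6.0000e-02 -1.0079e+02] F [ 0.4 -0.2  0.1] w 0.0348
turn first: rotz rows 0.00 tilt fix [-0.018 -0.012  0.   ] slide units after turn [-0.004  0.004  0.398]  before turn [-0.004  0.005  0.398]
```

Call:
play_rows:
  rows:
    - {"slide": [-0.003,0.002,0.15],"delta_rot": [0,0,0],"fingers": -0.2}
    - {"slide": [0,0,0.14],"delta_rot": [0,0,0],"fingers": -0.2}
    - {"slide": [0,0,0.1],"delta_rot": [0,0,0],"fingers": -0.2}
    - {"slide": [0,0,0],"delta_rot": [0,0,0],"fingers": -0.2}
    - {"slide": [0,0,0],"delta_rot": [0,0,0],"fingers": -1}
    - {"slide": [0,0,0],"delta_rot": [0,0,0],"fingers": -1}
    - {"slide": [0,0,0],"delta_rot": [0,0,0],"fingers": -1}
    - {"slide": [0,0,0],"delta_rot": [0,0,0],"fingers": -1}

```text
time_s: 44.85
tcp_pos: [0.4266, -0.3312, 0.0532]
eef_rot: [-179.9, -0.0, -100.9]
contact_force: [-0.5, 1.4, 4.6]
gripper_width: 0.0159
gripper_force: 40.0
```

Call:
play_rows:
  rows:
    - {"slide": [0,0,-0.2],"delta_rot": [0,0,0],"fingers": -1}
    - {"slide": [0,0,-0.35],"delta_rot": [0,0,-0.87],"fingers": -1}
    - {"slide": [0,0,-0.35],"delta_rot": [0,0,-0.85],"fingers": -1}
    - {"slide": [0,0,-0.35],"delta_rot": [0,0,-0.83],"fingers": -1}
    - {"slide": [0,0,-0.2],"delta_rot": [0,0,0],"fingers": -1}
    - {"slide": [0,0,0],"delta_rot": [0,0,0],"fingers": -1}
    - {"slide": [0,0,0],"delta_rot": [0,0,0],"fingers": -1}

```text
time_s: 45.72
tcp_pos: [0.4254, -0.3304, 0.2686]
eef_rot: [179.9, 0.1, -89.2]
contact_force: [-0.1, 0.4, -3.4]
gripper_width: 0.0157
gripper_force: 40.0
```

```bash
python3 -c "
from h import *
go(.6037,.0864,.265,-89.1)"
```

```text
t 45.7 tcp [ 0.4254 -0.3304  0.2686] rpy [ 1.7991e+02  8.0000e-02 -8.9220e+01] F [-0.1  0.4 -3.4] w 0.0157
turn first: rotz rows -0.03 tilt fix [0.019 0.017 0.   ] slide units after turn [-2.76  -1.232  0.024]  before turn [-2.762 -1.226  0.026]
```

Call:
play_rows:
  rows:
    - {"slide": [-0.345,-0.154,0],"delta_rot": [0,0,0],"fingers": -1}
    - {"slide": [-0.345,-0.154,0],"delta_rot": [0,0,0],"fingers": -1}
    - {"slide": [-0.345,-0.154,0],"delta_rot": [0,0,0],"fingers": -1}
    - {"slide": [-0.345,-0.154,0],"delta_rot": [0,0,0],"fingers": -1}
    - {"slide": [-0.345,-0.154,0],"delta_rot": [0,0,0],"fingers": -1}
    - {"slide": [-0.345,-0.154,0],"delta_rot": [0,0,0],"fingers": -1}
    - {"slide": [-0.345,-0.154,0],"delta_rot": [0,0,0],"fingers": -1}
    - {"slide": [-0.345,-0.154,0],"delta_rot": [0,0,0],"fingers": -1}

```text
time_s: 46.72
tcp_pos: [0.6048, 0.0872, 0.2678]
eef_rot: [179.8, -0.1, -89.2]
contact_force: [0.0, -0.5, -1.9]
gripper_width: 0.0162
gripper_force: 40.0
```

Call:
play_rows:
  rows:
    - {"slide": [0,0,0.2],"delta_rot": [0,0,0],"fingers": -1}
    - {"slide": [0,0,0.2],"delta_rot": [0,0,0],"fingers": -1}
    - {"slide": [0,0,0.08],"delta_rot": [0,0,0],"fingers": -1}
    - {"slide": [0,0,0],"delta_rot": [0,0,0],"fingers": -1}
    - {"slide": [0,0,0],"delta_rot": [0,0,0],"fingers": -1}

```text
time_s: 47.35
tcp_pos: [0.6058, 0.0855, 0.199]
eef_rot: [-179.9, 0.0, -89.2]
contact_force: [-0.4, -0.6, -0.8]
gripper_width: 0.0156
gripper_force: 40.0
```

```bash
python3 -c "
from h import *
go(.6037,.0862,.1402,-89.1)
c=pickle.load(open('wHA.pkl','rb'))
c=wsnap('wfit')"
```

```text
t 47.4 tcp [0.6058 0.0855 0.199 ] rpy [-1.7992e+02  1.0000e-02 -8.9200e+01] F [-0.4 -0.6 -0.8] w 0.0156
turn first: rotz rows -0.02 tilt fix [-0.017  0.002 -0.   ] slide units after turn [-0.005  0.014  0.392]  before turn [-0.005  0.014  0.392]
```

Call:
play_rows:
  rows:
    - {"slide": [-0.005,0.011,0.1],"delta_rot": [0,0,0],"fingers": -1}
    - {"slide": [0,0,0.1],"delta_rot": [0,0,0],"fingers": -1}
    - {"slide": [0,0,0.06],"delta_rot": [0,0,0],"fingers": -1}
    - {"slide": [0,0,0.05],"delta_rot": [0,0,0],"fingers": -1}
    - {"slide": [0,0,0.045],"delta_rot": [0,0,0],"fingers": -1}
    - {"slide": [0,0,0.035],"delta_rot": [0,0,0],"fingers": -1}
    - {"slide": [0,0,0],"delta_rot": [0,0,0],"fingers": -1}
    - {"slide": [0,0,0],"delta_rot": [0,0,0],"fingers": -1}

```text
time_s: 48.4
tcp_pos: [0.6036, 0.0864, 0.1402]
eef_rot: [-180.0, 0.0, -89.2]
contact_force: [-3.0, 0.7, 4.7]
gripper_width: 0.0159
gripper_force: 40.0
```

Call:
play_rows:
  rows:
    - {"slide": [0,0,0],"delta_rot": [0,0,0],"fingers": -0.2}
    - {"slide": [0,0,0],"delta_rot": [0,0,0],"fingers": -0.2}
    - {"slide": [0,0,0],"delta_rot": [0,0,0],"fingers": -0.2}
    - {"slide": [0,0,-0.2],"delta_rot": [0,0,0],"fingers": -0.2}
    - {"slide": [0,0,-0.4],"delta_rot": [0,0,0],"fingers": -0.2}
    - {"slide": [0,0,-0.3],"delta_rot": [0,0,0],"fingers": -0.2}
    - {"slide": [-0.4,0,0],"delta_rot": [0,0,0],"fingers": -0.2}
    - {"slide": [-0.4,0,0],"delta_rot": [0,0,0],"fingers": -0.2}

```text
time_s: 49.4
tcp_pos: [0.6021, 0.2072, 0.2756]
eef_rot: [-179.9, 0.1, -89.3]
contact_force: [0.5, 0.2, -0.6]
gripper_width: 0.0349
gripper_force: 0.0
```

Call:
play_rows:
  rows:
    - {"slide": [0,0,0],"delta_rot": [0,0,0],"fingers": -1}
    - {"slide": [0,0,0],"delta_rot": [0,0,0],"fingers": -1}

```text
time_s: 49.65
tcp_pos: [0.6016, 0.2065, 0.2741]
eef_rot: [180.0, -0.0, -89.1]
contact_force: [0.3, -0.5, -0.3]
gripper_width: 0.0207
gripper_force: 0.0
```

```bash
python3 -c "
from h import *
c=wsnap('wfin');g=cv2.cvtColor(c['image'],cv2.COLOR_BGR2GRAY);n,l,st,ce=cv2.connectedComponentsWithStats((g<45).astype(np.uint8))
for i in range(1,n):
  w=wray(c,*ce[i],.163)
  if st[i,4]>120 and -.1<w[1]<.12 and .57<w[0]<.64: print(ce[i].round(1),st[i,2:],w.round(4))
cv2.imwrite('pics/wfinc.png',cv2.resize(c['image'][:240,180:440],None,fx=3,fy=2.5))
s=r.capture('side');pickle.dump(s,open('side1.pkl','wb'))
cv2.imwrite('pics/fin2.png',np.hstack([cv2.resize(c['image'][0:240,180:440],(400,400)),cv2.resize(s['image'][130:290,230:400],(400,400))]))
go(.5032,-.0784,.25,-179.1)"
```

```text
[315.2  62.2] [ 18  50 286] [0.6052 0.0876 0.163 ]
t 49.8 tcp [0.6018 0.2055 0.2744] rpy [ 1.7999e+02 -1.0000e-02 -8.9240e+01] F [-0.8  0.1 -0.3] w 0.012
turn first: rotz rows 19.61 tilt fix [ 0.001 -0.003 -0.   ] slide units after turn [ 0.687 -1.882  0.163]  before turn [1.884 0.683 0.163]
```

View pics/fin2.png

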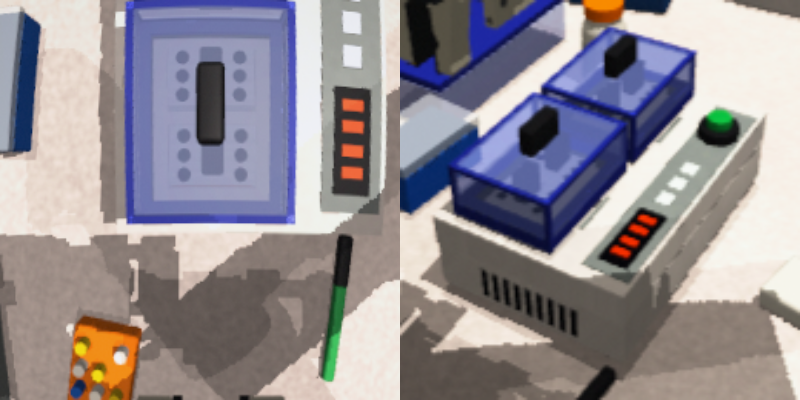

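Call:
play_rows:
  rows:
    - {"slide": [0.314,0.114,0],"delta_rot": [0,0,0],"fingers": -1}
    - {"slide": [0.314,0.114,0],"delta_rot": [0,0,0],"fingers": -1}
    - {"slide": [0.314,0.114,0],"delta_rot": [0,0,0],"fingers": -1}
    - {"slide": [0.314,0.114,0],"delta_rot": [0,0,0],"fingers": -1}
    - {"slide": [0.314,0.114,0],"delta_rot": [0,0,0],"fingers": -1}
    - {"slide": [0.314,0.114,0],"delta_rot": [0,0,0],"fingers": -1}
    - {"slide": [0,0,0],"delta_rot": [0,0,1],"fingers": -1}
    - {"slide": [0,0,0],"delta_rot": [0,0,1],"fingers": -1}

```text
time_s: 50.75
tcp_pos: [0.5025, -0.0796, 0.275]
eef_rot: [-179.9, 0.0, -98.7]
contact_force: [0.3, -0.4, 0.9]
gripper_width: 0.0006
gripper_force: 0.0
```

Call:
play_rows:
  rows:
    - {"slide": [0,0,0],"delta_rot": [0,0,1],"fingers": -1}
    - {"slide": [0,0,0],"delta_rot": [0,0,1],"fingers": -1}
    - {"slide": [0,0,0],"delta_rot": [0,0,1],"fingers": -1}
    - {"slide": [0,0,0],"delta_rot": [0,0,1],"fingers": -1}
    - {"slide": [0,0,0],"delta_rot": [0,0,1],"fingers": -1}
    - {"slide": [0,0,0],"delta_rot": [0,0,1],"fingers": -1}
    - {"slide": [0,0,0],"delta_rot": [0,0,1],"fingers": -1}
    - {"slide": [0,0,0],"delta_rot": [0,0,1],"fingers": -1}

```text
time_s: 51.75
tcp_pos: [0.5027, -0.0788, 0.2747]
eef_rot: [-180.0, 0.0, -135.3]
contact_force: [-1.0, -0.5, -0.5]
gripper_width: 0.0004
gripper_force: 0.0
```

Call:
play_rows:
  rows:
    - {"slide": [0,0,0],"delta_rot": [0,0,1],"fingers": -1}
    - {"slide": [0,0,0],"delta_rot": [0,0,1],"fingers": -1}
    - {"slide": [0,0,0],"delta_rot": [0,0,1],"fingers": -1}
    - {"slide": [0,0,0],"delta_rot": [0,0,1],"fingers": -1}
    - {"slide": [0,0,0],"delta_rot": [0,0,1],"fingers": -1}
    - {"slide": [0,0,0],"delta_rot": [0,0,1],"fingers": -1}
    - {"slide": [0,0,0],"delta_rot": [0,0,1],"fingers": -1}
    - {"slide": [0,0,0],"delta_rot": [0,0,1],"fingers": -1}

```text
time_s: 52.75
tcp_pos: [0.5028, -0.0788, 0.2748]
eef_rot: [-180.0, 0.0, -172.0]
contact_force: [-0.1, 0.0, -0.3]
gripper_width: 0.0007
gripper_force: 0.0
```

```bash
python3 -c "
from h import *
go(.5032,-.0784,.125,-179.1)
s=pickle.load(open('side1.pkl','rb'));g=cv2.cvtColor(s['image'],cv2.COLOR_BGR2GRAY);n,l,st,ce=cv2.connectedComponentsWithStats((g<45).astype(np.uint8))
for i in range(1,n):
  if 40<st[i,4]<600 and 270<ce[i][0]<340 and 130<ce[i][1]<200: print(ce[i].round(1),st[i,2:])
for x in ((.6059,-.0601),(.6037,.0864)):
  p=s['R']@np.array([*x,.15])+s['t'];print('expect',s['fx']*p[0]/p[2]+s['cx'],s['fy']*p[1]/p[2]+s['cy'])"
```

```text
t 52.8 tcp [ 0.5028 -0.0788  0.2748] rpy [-1.8000e+02  4.0000e-02 -1.7195e+02] F [-0.1  0.  -0.3] w 0.0007
turn first: rotz rows 1.56 tilt fix [-0.     0.008 -0.   ] slide units after turn [-0.003  0.003  0.998]  before turn [-0.003  0.002  0.998]
[323.1 152.2] [ 13  17 161]
[288.5 182.2] [ 16  20 220]
expect 323.80741612837284 151.9066082930262
expect 288.9451548450512 182.16515610123548
```

Call:
play_rows:
  rows:
    - {"slide": [0,0,0.3],"delta_rot": [0,0,0.8],"fingers": -1}
    - {"slide": [0,0,0.3],"delta_rot": [0,0,0.76],"fingers": -1}
    - {"slide": [0,0,0.25],"delta_rot": [0,0,0],"fingers": -1}
    - {"slide": [0,0,0.15],"delta_rot": [0,0,0],"fingers": -1}
    - {"slide": [0,0,0.08],"delta_rot": [0,0,0],"fingers": -1}
    - {"slide": [0,0,0.03],"delta_rot": [0,0,0],"fingers": -1}
    - {"slide": [0,0,0],"delta_rot": [0,0,0],"fingers": -1}

```text
time_s: 53.62
tcp_pos: [0.5035, -0.0779, 0.1085]
eef_rot: [180.0, 0.0, -178.9]
contact_force: [0.3, 0.3, -0.9]
gripper_width: 0.0007
gripper_force: 0.0
```

Call:
play_rows:
  rows:
    - {"slide": [0,0,0.02],"delta_rot": [0,0,0],"fingers": -1}
    - {"slide": [0,0,0.02],"delta_rot": [0,0,0],"fingers": -1}
    - {"slide": [0,0,0],"delta_rot": [0,0,0],"fingers": -1}
    - {"slide": [0,0,0],"delta_rot": [0,0,0],"fingers": -1}

```text
time_s: 54.12
tcp_pos: [0.504, -0.0777, 0.1025]
eef_rot: [-180.0, 0.1, -178.8]
contact_force: [1.4, -1.5, 3.7]
gripper_width: 0.0007
gripper_force: 2.0
```

Call:
play_rows:
  rows:
    - {"slide": [0,0,0.015],"delta_rot": [0,0,0],"fingers": -1}
    - {"slide": [0,0,0.01],"delta_rot": [0,0,0],"fingers": -1}
    - {"slide": [0,0,0],"delta_rot": [0,0,0],"fingers": -1}
    - {"slide": [0,0,0],"delta_rot": [0,0,0],"fingers": -1}

```text
time_s: 54.62
tcp_pos: [0.5041, -0.0778, 0.1008]
eef_rot: [-180.0, 0.2, -178.8]
contact_force: [-6.4, 1.9, 27.1]
gripper_width: 0.0003
gripper_force: 13.9
```

Call:
play_rows:
  rows:
    - {"slide": [0,0,-0.05],"delta_rot": [0,0,0],"fingers": -1}
    - {"slide": [0,0,-0.3],"delta_rot": [0,0,0],"fingers": -1}
    - {"slide": [0,0,-0.4],"delta_rot": [0,0,0],"fingers": -1}
    - {"slide": [0,0,-0.3],"delta_rot": [0,0,0],"fingers": -1}
    - {"slide": [0,0,0],"delta_rot": [0,0,0],"fingers": -1}
    - {"slide": [0,0,0],"delta_rot": [0,0,0],"fingers": -1}

```text
time_s: 55.38
tcp_pos: [0.5022, -0.0775, 0.2546]
eef_rot: [180.0, -0.1, -178.9]
contact_force: [-0.8, 0.6, -0.3]
gripper_width: 0.0009
gripper_force: 0.0
```

```bash
python3 -c "
from h import *
s=r.capture('side');g=cv2.cvtColor(s['image'],cv2.COLOR_BGR2GRAY);n,l,st,ce=cv2.connectedComponentsWithStats((g<45).astype(np.uint8))
for i in range(1,n):
  if 40<st[i,4]<600 and 270<ce[i][0]<340 and 130<ce[i][1]<200: print(ce[i].round(1),st[i,2:])
print(r.get_state()['contact_force'],r.close_job())"
```

```text
[323.1 152.2] [ 13  17 163]
[288.5 182.2] [ 16  20 222]
the job is handed in; nothing more can be done
[ 0.42583823 -0.23310036 -1.11770329] None
```

I handed the job in at about 55 s of the 210 s allowed: all four blocks are home in their bays, a hood is seated on each rim, and the start key was pressed to its stop and released; no verdict came back.

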